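Restock the tin dispenser

ROBOT

A 6-joint arm with a two-finger parallel gripper is mounted at the origin on a cart in front of the work surface, level with it; the furniture and walls round the work are solid. World frame = base frame: x ahead of the robot, y to its left, z up, the work surface at z = 0. Lengths are in mm, angles in rad, forces in N, time in s.
With the tool pointing down it reaches from about 350 to 950 mm from the base axis. Payload 17.4 kg.
Tool frame: the origin (TCP) lies on the centre line of the jaws, within the pads' length; the fingertips stand 17 mm ahead of it and the grasp point (between the pads) lies 2 mm behind it (bot.tcp_to_tips is the z of the fingertips in the tool frame, in mm); z points along the fingers, y is the line along which they close (so a half turn about z gives the same grasp; the last joint's range is limited). The gripper opens to 93 mm and grips with 3 to 60 N. Pads are 15 mm wide; open, the fingers measure 128 mm over their backs; the gripper's body (75 mm by 188 mm) begins 65 mm behind the grasp point.
Start: joints at [1.168, 0.116, 1.442, -0, 1.584, -0.038], TCP at [240.823, 630.585, 235.646] pointing down, gripper open.
Joint ranges: [-2.83, 2.83], [-0.83, 2.19], [0.07, 2.5], [-1.14, 4.28], [0.01, 3], [-2.97, 2.97]. Speed limits (rad/s): [1.89, 1.89, 2.22, 3.14, 3.14, 3.14].

INTERFACE

Orientations are given as a unit quaternion [w, x, y, z].
In Python, from bench import bot gives the robot as it stands. The module is installed in compiled form; this text tells all that it offers.
- The arm moves only by the tool play_rows, never from a script. Its argument "rows" is a list of rows, each an object of numbers: "dx", "dy", "dz": the shift along the tool's x, y, z in m; "rx", "ry", "rz": the turn, a rotation vector about the tool's x, y, z in degrees; "grip": the opening, from -1 (shut) to 1 (fully open), so that 0 is half open. In form: [{"dx": .., "dy": .., "dz": .., "rx": .., "ry": .., "rz": .., "grip": ..}, ...]. A call has 1 to 5 rows; each row is the pose to reach, as a shift and turn from the pose commanded when the call began, along the tool's axes at that moment; what a row does not reach only later rows make up. A row lasts 1/8 s, in which the tool goes at most 62.5 mm and 10.7 degrees, less where a joint would pass 70% of its speed; a pose out of reach is approached as far as the arm can. A call with a gripper value outside its range is refused whole. The fingers move at their own pace and stop on an object; "newtons" is the grip in N (left out, the last holds). Time passes only in rows, so rows that repeat a pose let the fingers close. It gives the time, the measured TCP pose, the force, the opening and the grip force at its end, in the units of the state.
- bot.get_obs(): the state, without advancing time (a new reading comes with each control period).
- bot.read_camera(name): name is "scene" or "top" or "wrist"; returns the picture (400x640x3 uint8, red, green, blue); there is no depth.
- bot.camera_params(name): a dict with "camera_matrix" (3x3 intrinsics, pixels), "k1" (the pictures are not rectified: a ray, as slopes to the right and down, at radius r is drawn at 1 + k1 r^2 times it, then the intrinsics apply), "position" and "orientation" of the camera in the world. Camera axes: x right, y down, z forward; pixel columns grow to the right and rows downward; lengths in mm; the calibration is good to about 2 mm. A picture is of the moment at which its call begins: read the wrist's pose just before it. camera_params takes no time and is no camera call; for the wrist camera it gives the pose at the moment of the call.
- bot.sign_off(): hands the job in; it is judged then, once.
The state is a dict: "time": time; "joint_positions": joint angles; "joint_velocities": joint speeds; "joint_torque": joint torques, N m; "tcp_pos": TCP position; "tcp_rot": TCP orientation; "ft_force": force on the tool from outside, world axes, zero at the start; "moment": the same for the moment, N m; "grip_width": finger opening in mm; "gripper_force": force on a finger pad.
Only numpy, scipy, OpenCV 4.12 (cv2) and the standard library are available. Lean on these libraries where they do the work, as an engineer would, in place of code of your own. Each camera call takes 0.05 s, during which the arm holds its last target. There are 200 camera calls.

TASK

Restock the bench's dispenser with the tins lying about: first slide the stop bar fully home across the bottom of the chute, then load two tins, pushing them down the sloped lane, long side across, until the first rests against the stop and the second rests against the first. Stack all the other loose tins squarely, lid up, on the tin that stands on the perforated plate, edges in line, so that no loose tin is left on the bench.

Things in the scene. Friction and masses are not known exactly. Their poses are not given: they have to be found in the camera images.
- rack: tin dispenser, fixed: a plywood board 335 (x) by 126 mm (y), 12 mm thick, carrying an aluminium chute. Origin under the board's middle, on the bench top; x points downhill along the chute, y across it, z up. From the top: level landing, sloped lane (from x = -0.075), stop bar, then a level pick-up bay (x 0.08 to 0.156, floor z = 0.019) that stays empty.
- landing (a point): middle of the level landing's floor at the chute's upper end, 64 mm above the bench; axes as the rack's. The landing reaches 43 mm either way along x: to its rear end, which is open, and to the bend where the floor turns down into the lane. 96 mm wide between side walls that stand 14 mm above its floor.
- lane: sloped lane, 150 mm long, 16 degrees down. Origin on its floor, middle, at the upper face of the stop bar when home; x down the slope, y across, z square to the floor. The landing meets it at x = -0.150. 83 mm wide inside; takes tins with the long side across. A tin left on it stays put and must be pushed. Tin against the stop: centre at x = -0.028, z = 0.011; the next one: x = -0.083.
- lane_lips (a point): in the middle of the lane, 31 mm above its floor at lane x = -0.107, where the inward lips on its side walls begin; they run down to the stop, over the tins' ends (underside 31 mm, top 34 mm above the floor). A 59 mm wide slot stays open between them: tins cannot be set down there from above, but closed fingers can follow along it. Above, a funnel narrows from 96 to 83 mm.
- stop (a joint): escapement stop: steel bar, 8 mm thick, 16 mm high, sliding along the lane's y across the lane's lower end. 0 = drawn fully out, on the robot's side (tins would run through to the bay); 0.065 m = fully home, lane blocked, end of travel. Stays where it is left; about 1.5 N moves it.
- stop_post (a point): middle of the upright black post on the bar's outer end, 13 mm thick with a 17 mm head; square to the lane's floor, this point 35 mm above it, 21 mm below the post's top. Moves with the bar along the lane's y (y = -0.172 at joint value 0, -0.107 when home). Push it or grip it from above.
- plate: white perforated ceramic plate, 94 by 150 mm, 13 mm thick, fixed on the bench; origin under its centre. The reserve column stands on it.
- hang_pole: a fixed upright steel pole, 20 mm thick and 1 m tall, in the right front of the bench; origin at its foot, its axis 21 mm further right. Keep the arm clear of it.
- tin_base_c (a point): closed flat blue tin, lid fixed, 55 (x) by 78 (y) by 22 mm high, about 0.12 kg; point: its centre, 11 mm above its underside; x along the short side, y the long side, z up; a half turn is the same. Grip across the 55 mm. This one stands on the perforated plate: the bottom of the reserve column; it stays there.
- tin_1_c (a point): closed flat blue tin, lid fixed, 55 (x) by 78 (y) by 22 mm high, about 0.12 kg; point: its centre, 11 mm above its underside; x along the short side, y the long side, z up; a half turn is the same. Grip across the 55 mm. Lies on the bench at the start, or is absent (1 to 3 of these three are there).
- tin_2_c (a point): closed flat blue tin, lid fixed, 55 (x) by 78 (y) by 22 mm high, about 0.12 kg; point: its centre, 11 mm above its underside; x along the short side, y the long side, z up; a half turn is the same. Grip across the 55 mm. Lies on the bench at the start, or is absent (1 to 3 of these three are there).
- tin_3_c (a point): closed flat blue tin, lid fixed, 55 (x) by 78 (y) by 22 mm high, about 0.12 kg; point: its centre, 11 mm above its underside; x along the short side, y the long side, z up; a half turn is the same. Grip across the 55 mm. Lies on the bench at the start, or is absent (1 to 3 of these three are there).
- tin_4_c (a point): closed flat blue tin, lid fixed, 55 (x) by 78 (y) by 22 mm high, about 0.12 kg; point: its centre, 11 mm above its underside; x along the short side, y the long side, z up; a half turn is the same. Grip across the 55 mm. Lies on the bench at the start, with another tin (tin_5) on top.
- tin_5_c (a point): closed flat blue tin, lid fixed, 55 (x) by 78 (y) by 22 mm high, about 0.12 kg; point: its centre, 11 mm above its underside; x along the short side, y the long side, z up; a half turn is the same. Grip across the 55 mm. Lies askew on top of another tin (tin_4) at the start.

How it is judged:
By the outcome, as a careful person would: the job done as asked, in the order asked, and still so for the second after the job is handed in, with the robot touching nothing.
Of tin_1, tin_2, tin_3 only 1 to 3 are there at a start; the rules pass over those that are not, and their reading is None.
At some moment in a run one of tin_1, tin_2, tin_3 may be knocked a few centimetres aside while the robot is not near it.
Once in a run the grip may slacken for a moment while it holds something.
It also fails if it takes over 210 s, if anything falls off the work surface, if the arm or the gripper's body presses on something with over 40 N, if the wrist force passes 120 N, or if a joint passes its speed limit or range.

## Working session

There is one attempt and no reset: what is moved stays moved. The work goes in short steps, Python scripts to look and compute and a tool call to move; the robot and the scene stay as the last step left them, time stands still between calls to the robot, and variables do not carry over. Pictures are saved under pics/ and viewed, at most 14 in all, crops included, and the job is handed in when it is done.

Besides the shell and the picture viewer there is one more tool, called after "Call:" as name(argument=value, ...), one argument or row to a line, values as JSON. play_rows: Moves the arm, as the interface text tells. Its arguments: {"type":"object","properties":{"rows":{"type":"array"},"newtons":{"type":"number"}},"required":["rows"]}

```bash
mkdir -p pics; python3 - <<'E'
from bench import bot
import cv2,numpy as np
for n in("scene","top"):
    p=bot.camera_params(n);print(n,p)
    cv2.imwrite(f"pics/{n}0.png",bot.read_camera(n)[:,:,::-1])
print(bot.camera_params("wrist"))
print(bot.get_obs(),bot.tcp_to_tips)
E
```

```text
scene {'camera_matrix': array([[393.67305216,   0.        , 327.45398831],
       [  0.        , 393.67305216, 202.64954385],
       [  0.        ,   0.        ,   1.        ]]), 'k1': -0.016803309718360457, 'position': array([-225.51079019, -487.67002456,  994.08692988]), 'orientation': array([-0.32078994,  0.78948888, -0.48831915,  0.18800407])}
top {'camera_matrix': array([[391.10896919,   0.        , 320.2752162 ],
       [  0.        , 391.10896919, 198.08257984],
       [  0.        ,   0.        ,   1.        ]]), 'k1': -0.02165396403046689, 'position': array([ 302.9326429 ,  -90.23268789, 1346.21718831]), 'orientation': array([-0.0633957 ,  0.71128888, -0.69678289,  0.0673997 ])}
{'camera_matrix': array([[327.66352629,   0.        , 321.05805128],
       [  0.        , 327.66352629, 200.98265741],
       [  0.        ,   0.        ,   1.        ]]), 'k1': -0.0175234228919356, 'position': array([163.92530039, 657.85363529, 384.16159543]), 'orientation': array([0.12186245, 0.81464448, 0.56068621, 0.08446823])}
{'time': 0.1, 'joint_positions': array([ 1.16821869e+00,  1.16453687e-01,  1.44219556e+00,  2.23488839e-05,
        1.58399093e+00, -3.78327317e-02]), 'joint_velocities': array([ 1.16240812e-03, -1.43905461e-03, -1.88996117e-03,  9.28716261e-04,
       -8.25498239e-04, -1.98603431e-05]), 'joint_torque': array([ 1.30886790e-03, -7.22896099e+01, -6.23861074e+01,  7.81749794e-02,
        2.29758705e-02, -1.23578079e-04]), 'tcp_pos': array([240.73985986, 630.43805061, 234.9702264 ]), 'tcp_rot': array([-1.25309279e-04,  1.81363026e-01,  9.83416076e-01, -5.08675182e-04]), 'ft_force': array([ 0.39938531, -0.32719311, -1.13274638]), 'moment': array([-0.04909242,  0.02202677, -0.051556  ]), 'gripper_force': 0.0, 'grip_width': 93.29855400845787} 17.0
```

View pics/scene0.png

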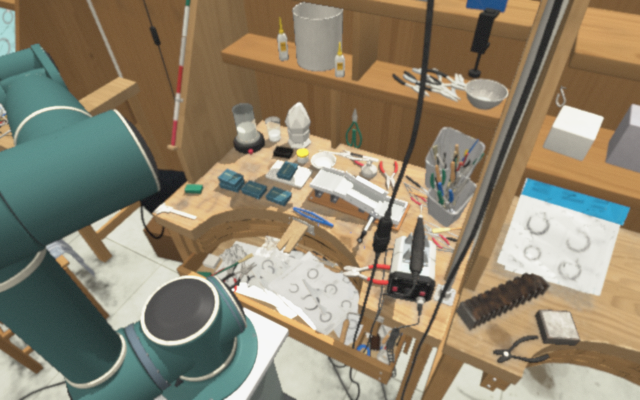

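View pics/top0.png

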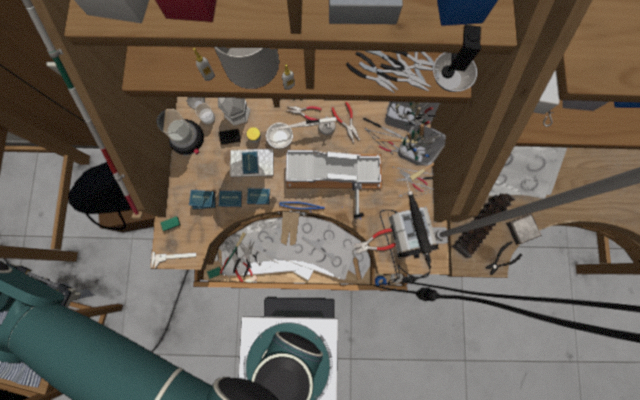

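The top view shows the rack around (333,168), the stop post near (359,205), the plate with the base tin at (251,162), and blue tins at (202,198), (231,198) and (258,197). I'll enlarge this region and write helpers.

```bash
cat > h.py <<'E'
from bench import bot
import cv2,numpy as np
from scipy.spatial.transform import Rotation as R
def rot(q): return R.from_quat(np.r_[q[1:],q[0]]).as_matrix()
def ray(uv,p):
    K=p["camera_matrix"];d=(np.atleast_2d(uv).astype(float)-K[:2,2])/[K[0,0],K[1,1]]
    s=d.copy()
    for _ in range(10): s=d/(1+p["k1"]*(s**2).sum(1,keepdims=True))
    return np.c_[s,np.ones(len(s))]@rot(p["orientation"]).T
def onplane(uv,p,z):
    d=ray(uv,p);o=p["position"];return o+d*((z-o[2])/d[:,2:])
def proj(X,p):
    c=(np.atleast_2d(X)-p["position"])@rot(p["orientation"]);s=c[:,:2]/c[:,2:]
    s=s*(1+p["k1"]*(s**2).sum(1,keepdims=True));K=p["camera_matrix"];return s*[K[0,0],K[1,1]]+K[:2,2]
def snap(n,f=None):
    p=bot.camera_params(n);im=np.ascontiguousarray(bot.read_camera(n)[:,:,::-1])
    if f: cv2.imwrite(f"pics/{f}.png",im)
    return im,p
def blue(im,lo=(88,70,25),hi=(115,255,255),amin=60):
    m=cv2.inRange(cv2.cvtColor(im,cv2.COLOR_BGR2HSV),lo,hi)
    m=cv2.morphologyEx(m,cv2.MORPH_OPEN,np.ones((3,3)))
    return [c for c in cv2.findContours(m,cv2.RETR_EXTERNAL,cv2.CHAIN_APPROX_NONE)[0] if cv2.contourArea(c)>amin],m
E
python3 - <<'E'
from h import *
t=cv2.imread("pics/top0.png");s=cv2.imread("pics/scene0.png")
a=cv2.resize(t[130:230,180:400],None,fx=3.6,fy=3.6,interpolation=2);b=cv2.resize(s[130:240,200:420],None,fx=2.05,fy=2.05,interpolation=2)
b=cv2.copyMakeBorder(b,0,0,0,a.shape[1]-b.shape[1],0)
cv2.imwrite("pics/c0.png",np.r_[a,b]);print(np.r_[a,b].shape)
p=bot.camera_params("top")
hs=cv2.cvtColor(t,cv2.COLOR_BGR2HSV)
for uv in[(202,198),(231,198),(258,197),(250,165)]:print(hs[uv[1],uv[0]])
for c in blue(t)[0]:
    r=cv2.minAreaRect(c);x=onplane(cv2.boxPoints(r),p,22);print(np.round(r[0]),np.round(x.mean(0)),np.round([np.linalg.norm(x[0]-x[1]),np.linalg.norm(x[1]-x[2])]),np.round(x[:,:2]).tolist())
E
```

```text
(585, 792, 3)
[ 96  78 101]
[95 73 66]
[90 76 70]
[90 55 65]
[199. 394.] [-86. 276.  22.] [44. 33.] [[-70.0, 299.0], [-69.0, 255.0], [-102.0, 253.0], [-103.0, 297.0]]
[148. 391.] [-84. 438.  22.] [81. 40.] [[-97.0, 483.0], [-43.0, 423.0], [-71.0, 394.0], [-125.0, 453.0]]
[321. 375.] [ -22. -109.   22.] [58. 39.] [[-49.0, -86.0], [9.0, -93.0], [4.0, -132.0], [-53.0, -124.0]]
[157. 370.] [-20. 415.  22.] [ 49. 104.] [[15.0, 463.0], [36.0, 419.0], [-54.0, 368.0], [-75.0, 412.0]]
[260. 348.] [57. 89. 22.] [114.  47.] [[23.0, 141.0], [117.0, 77.0], [91.0, 37.0], [-2.0, 102.0]]
[ 72. 357.] [ 16. 699.  22.] [212. 535.] [[20.0, 979.0], [219.0, 904.0], [6.0, 414.0], [-181.0, 497.0]]
[ 31. 299.] [192. 856.  22.] [39. 78.] [[180.0, 896.0], [219.0, 893.0], [205.0, 816.0], [165.0, 819.0]]
[ 15. 289.] [221. 913.  22.] [57. 55.] [[233.0, 953.0], [256.0, 902.0], [209.0, 874.0], [186.0, 925.0]]
[230. 202.] [531. 215.  22.] [69. 21.] [[541.0, 250.0], [542.0, 181.0], [521.0, 180.0], [520.0, 248.0]]
[258. 200.] [540. 119.  22.] [69. 21.] [[550.0, 154.0], [551.0, 85.0], [530.0, 84.0], [529.0, 153.0]]
[230. 193.] [561. 216.  22.] [15. 70.] [[555.0, 251.0], [570.0, 251.0], [567.0, 181.0], [552.0, 181.0]]
[202. 199.] [539. 312.  22.] [83. 56.] [[566.0, 355.0], [568.0, 272.0], [512.0, 268.0], [511.0, 351.0]]
[258. 191.] [571. 119.  22.] [66. 14.] [[578.0, 152.0], [579.0, 86.0], [565.0, 85.0], [564.0, 151.0]]
[253. 162.] [676. 142.  22.] [24. 70.] [[710.0, 158.0], [712.0, 135.0], [643.0, 126.0], [640.0, 150.0]]
[627. 104.] [  928. -1219.    22.] [92. 16.] [[935.0, -1175.0], [938.0, -1266.0], [922.0, -1264.0], [919.0, -1173.0]]
[466.  12.] [1288. -641.   22.] [222. 104.] [[1336.0, -533.0], [1344.0, -755.0], [1240.0, -747.0], [1232.0, -528.0]]
```

View pics/c0.png

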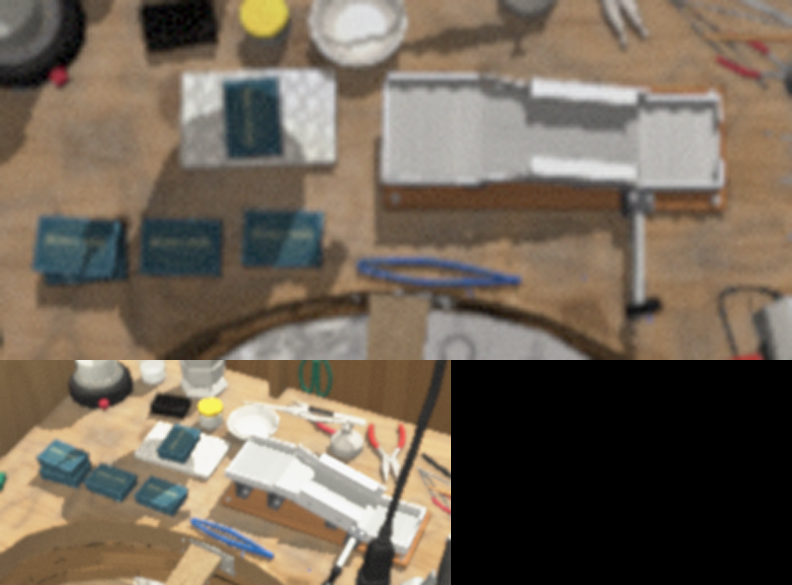

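The crop shows four loose tins: the askew stack at crop (80,247), and singles at (182,247) and (284,238). The base tin is at (253,118), and the stop post at (643,307) is drawn out toward the robot. I'll move to a wrist overview.

Call:
play_rows(
  rows=[
    {"dx": -0.063, "dy": -0.046, "dz": -0.016, "grip": 1},
    {"dx": -0.126, "dy": -0.092, "dz": -0.032, "grip": 1},
    {"dx": -0.188, "dy": -0.139, "dz": -0.048, "grip": 1},
    {"dx": -0.188, "dy": -0.139, "dz": -0.048, "grip": 1},
    {"dx": -0.188, "dy": -0.139, "dz": -0.048, "grip": 1},
  ],
)

```text
schema error: expected keys dx, dy, dz, rx, ry, rz, grip
```

Call:
play_rows(
  rows=[
    {"dx": -0.188, "dy": -0.139, "dz": -0.048, "grip": 1},
    {"dx": -0.188, "dy": -0.139, "dz": -0.048, "grip": 1},
    {"dx": -0.188, "dy": -0.139, "dz": -0.048, "grip": 1},
    {"dx": -0.188, "dy": -0.139, "dz": -0.048, "grip": 1},
    {"dx": -0.188, "dy": -0.139, "dz": -0.048, "grip": 1},
  ],
)

```text
schema error: expected keys dx, dy, dz, rx, ry, rz, grip
```

Call:
play_rows(
  rows=[
    {"dx": -0.188, "dy": -0.139, "dz": -0.048, "grip": 1},
    {"dx": -0.188, "dy": -0.139, "dz": -0.048, "grip": 1},
    {"dx": -0.188, "dy": -0.139, "dz": -0.048, "rz": -21, "grip": 1},
    {"dx": -0.188, "dy": -0.139, "dz": -0.048, "rz": -21, "grip": 1},
    {"dx": -0.188, "dy": -0.139, "dz": -0.048, "rz": -21, "grip": -1},
  ],
)

```text
schema error: expected keys dx, dy, dz, rx, ry, rz, grip
```

```bash
python3 - <<'E'
from h import *
im,p=snap("wrist","w1");print(bot.get_obs()["tcp_pos"],p["position"],rot(p["orientation"]).round(2).tolist(),rot(bot.get_obs()["tcp_rot"]).round(3).tolist())
cv2.imwrite("pics/w1b.png",cv2.resize(im,(800,500),interpolation=2))
E
```

```text
[240.79067127 630.45673523 235.06905636] [163.92530039 657.85363529 384.16159543] [[0.36, 0.89, 0.27], [0.93, -0.34, -0.1], [0.0, 0.29, -0.96]] [[-0.934, 0.357, -0.0], [0.357, 0.934, -0.001], [0.0, -0.001, -1.0]]
```

View pics/w1b.png

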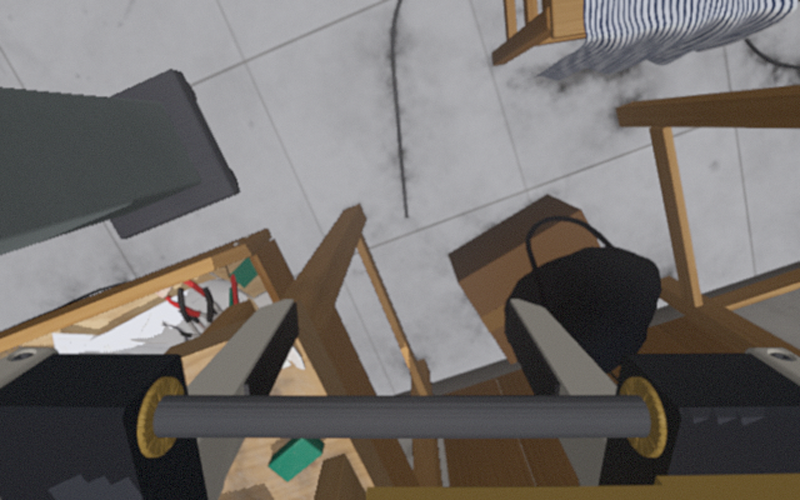

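The camera looks back toward the tool's +x side and the gripper blocks the lower half, so the camera needs to face away from the robot. All row keys are required; I'll resend the moves with them.

Call:
play_rows(
  rows=[
    {"dx": -0.04, "dy": -0.038, "dz": -0.014, "rx": 0, "ry": 0, "rz": 0, "grip": 1},
    {"dx": -0.08, "dy": -0.076, "dz": -0.028, "rx": 0, "ry": 0, "rz": 0, "grip": 1},
    {"dx": -0.12, "dy": -0.114, "dz": -0.041, "rx": 0, "ry": 0, "rz": 0, "grip": 1},
    {"dx": -0.157, "dy": -0.15, "dz": -0.055, "rx": 0, "ry": 0, "rz": 0, "grip": 1},
  ],
)

```text
time: 0.65
tcp_pos: [334.4, 432.7, 290.8]
tcp_rot: [-0.0, 0.181, 0.983, -0.0]
ft_force: [0.6, -0.1, 1.3]
grip_width: 93.1
gripper_force: 0.0
```

Call:
play_rows(
  rows=[
    {"dx": -0.04, "dy": -0.038, "dz": -0.014, "rx": 0, "ry": 0, "rz": 0, "grip": 1},
    {"dx": -0.08, "dy": -0.076, "dz": -0.028, "rx": 0, "ry": 0, "rz": 0, "grip": 1},
    {"dx": -0.12, "dy": -0.114, "dz": -0.041, "rx": 0, "ry": 0, "rz": 0, "grip": 1},
    {"dx": -0.157, "dy": -0.15, "dz": -0.055, "rx": 0, "ry": 0, "rz": 0, "grip": 1},
  ],
)

```text
time: 1.15
tcp_pos: [427.5, 236.5, 346.0]
tcp_rot: [0.0, 0.181, 0.983, -0.0]
ft_force: [-0.1, 0.7, 0.9]
grip_width: 93.2
gripper_force: 0.0
```

Call:
play_rows(
  rows=[
    {"dx": -0.04, "dy": -0.038, "dz": -0.014, "rx": 0, "ry": 0, "rz": 0, "grip": 1},
    {"dx": -0.08, "dy": -0.076, "dz": -0.028, "rx": 0, "ry": 0, "rz": 0, "grip": 1},
    {"dx": -0.12, "dy": -0.114, "dz": -0.041, "rx": 0, "ry": 0, "rz": 0, "grip": 1},
    {"dx": -0.157, "dy": -0.15, "dz": -0.055, "rx": 0, "ry": 0, "rz": 0, "grip": 1},
  ],
)

```text
time: 1.65
tcp_pos: [520.7, 40.3, 400.9]
tcp_rot: [-0.0, 0.182, 0.983, -0.0]
ft_force: [1.3, 1.2, -0.2]
grip_width: 93.2
gripper_force: 0.0
```

Call:
play_rows(
  rows=[
    {"dx": 0, "dy": 0, "dz": 0, "rx": 0, "ry": 0, "rz": 10, "grip": 1},
    {"dx": 0, "dy": 0, "dz": 0, "rx": 0, "ry": 0, "rz": 20, "grip": 1},
    {"dx": 0, "dy": 0, "dz": 0, "rx": 0, "ry": 0, "rz": 30, "grip": 1},
    {"dx": 0, "dy": 0, "dz": 0, "rx": 0, "ry": 0, "rz": 40, "grip": 1},
    {"dx": 0, "dy": 0, "dz": 0, "rx": 0, "ry": 0, "rz": 50, "grip": 1},
  ],
)

```text
time: 2.28
tcp_pos: [520.2, 42.2, 400.4]
tcp_rot: [-0.0, 0.582, 0.813, -0.0]
ft_force: [0.0, 0.2, -0.7]
grip_width: 93.1
gripper_force: 0.0
```

Call:
play_rows(
  rows=[
    {"dx": 0, "dy": 0, "dz": 0, "rx": 0, "ry": 0, "rz": 10, "grip": 1},
    {"dx": 0, "dy": 0, "dz": 0, "rx": 0, "ry": 0, "rz": 20, "grip": 1},
    {"dx": 0, "dy": 0, "dz": 0, "rx": 0, "ry": 0, "rz": 30, "grip": 1},
    {"dx": 0, "dy": 0, "dz": 0, "rx": 0, "ry": 0, "rz": 40, "grip": 1},
    {"dx": 0, "dy": 0, "dz": 0, "rx": 0, "ry": 0, "rz": 50, "grip": 1},
  ],
)

```text
time: 2.9
tcp_pos: [520.2, 42.2, 400.5]
tcp_rot: [-0.0, 0.871, 0.491, -0.0]
ft_force: [0.2, 0.5, -0.4]
grip_width: 92.8
gripper_force: 0.0
```

Call:
play_rows(
  rows=[
    {"dx": 0, "dy": 0, "dz": 0, "rx": 0, "ry": 0, "rz": 10, "grip": -1},
    {"dx": 0, "dy": 0, "dz": 0, "rx": 0, "ry": 0, "rz": 20, "grip": -1},
    {"dx": 0, "dy": 0, "dz": 0, "rx": 0, "ry": 0, "rz": 30, "grip": -1},
    {"dx": 0, "dy": 0, "dz": 0, "rx": 0, "ry": 0, "rz": 40, "grip": -1},
    {"dx": 0, "dy": 0, "dz": 0, "rx": 0, "ry": 0, "rz": 50, "grip": -1},
  ],
)

```text
time: 3.52
tcp_pos: [520.2, 42.2, 400.4]
tcp_rot: [-0.0, 0.997, 0.076, -0.0]
ft_force: [-0.7, 0.3, 0.2]
grip_width: 47.3
gripper_force: 0.0
```

Call:
play_rows(
  rows=[
    {"dx": 0, "dy": 0, "dz": 0, "rx": 0, "ry": 0, "rz": 9, "grip": -1},
    {"dx": 0, "dy": 0, "dz": 0, "rx": 0, "ry": 0, "rz": 9, "grip": -1},
    {"dx": 0, "dy": 0, "dz": 0, "rx": 0, "ry": 0, "rz": 9, "grip": -1},
  ],
)

```text
time: 3.9
tcp_pos: [520.3, 42.2, 400.6]
tcp_rot: [-0.0, 1.0, 0.003, -0.0]
ft_force: [0.6, -1.1, -0.1]
grip_width: 17.2
gripper_force: 0.0
```

```bash
python3 - <<'E'
from h import *
im,p=snap("wrist","w2");print(bot.get_obs()["tcp_pos"],bot.get_obs()["joint_positions"].round(2),p["position"],rot(bot.get_obs()["tcp_rot"]).round(3).tolist())
np.save("w2p.npy",p,allow_pickle=True)
cv2.imwrite("pics/w2b.png",cv2.resize(im,(800,500),interpolation=2))
E
```

```text
[520.27912866  42.16489403 400.56306361] [ 0.03 -0.21  1.49  0.    1.86  1.6 ] [602.51728451  40.54170168 549.72259047] [[1.0, 0.005, -0.0], [0.005, -1.0, 0.0], [-0.0, -0.0, -1.0]]
```

View pics/w2b.png

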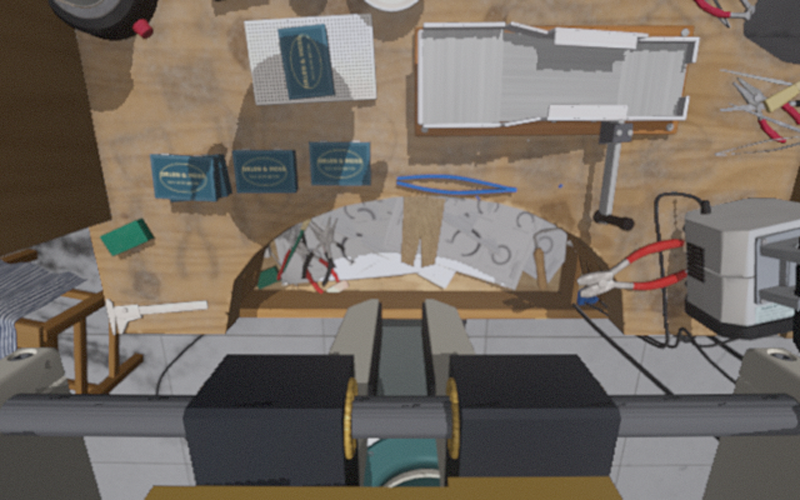

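The picture shows the full layout: the base tin at (304,61), the stack at (187,178), singles at (265,171) and (340,163), the chute from (418,77) to (695,78), and the stop post head at (627,223). Now to measure it.

```bash
cat >> h.py <<'E'
def tins(im,p,z,amin=300):
    m=cv2.inRange(cv2.cvtColor(im,cv2.COLOR_BGR2HSV),(85,60,20),(112,255,255))
    m=cv2.morphologyEx(m,cv2.MORPH_CLOSE,np.ones((5,5)))
    out=[]
    for c in cv2.findContours(m,cv2.RETR_EXTERNAL,cv2.CHAIN_APPROX_NONE)[0]:
        if cv2.contourArea(c)<amin: continue
        r=cv2.minAreaRect(c);x=onplane(cv2.boxPoints(r),p,z)[:,:2]
        e=[x[1]-x[0],x[2]-x[1]];n=[np.linalg.norm(v) for v in e];l=e[int(n[1]>n[0])]
        out.append((np.round(r[0]),x.mean(0).round(1),np.round(n,1),round(np.degrees(np.arctan2(l[1],l[0]))%180,1)))
    return out
E
python3 - <<'E'
from h import *
im=cv2.imread("pics/w2.png");p=np.load("w2p.npy",allow_pickle=True).item()
for z in(22,35,44):
    print(z);[print(*t) for t in tins(im,p,z) if t[0][1]<170 and t[0][0]<320]
U=lambda x,y,z:onplane([(x/1.25,y/1.25)],p,z)[0].round(1)
print("board",U(415,136,12),U(676,134,12))
print("landing walls rear",U(418,29,78),U(416,125,78),"bay",U(698,38,33),U(690,118,33))
print("landing floor rear mid",U(424,77,64))
print("post head",U(627,224,70),"post foot",U(598,218,23),"bar entry",U(608,135,30))
im2=cv2.resize(im[0:200,310:600],None,fx=2.75,fy=2.75,interpolation=2);cv2.imwrite("pics/w2c.png",im2)
E
```

```text
22
[152. 142.] [537.  312.4] [100.7  57.7] 90.1
[212. 137.] [545.3 216.2] [77.4 50.5] 90.1
[272. 130.] [555.8 120. ] [73.4 51.3] 90.2
[244.  49.] [673.9 155.6] [54.6 76.7] 5.2
35
[152. 142.] [538.7 305.7] [98.2 56.3] 90.1
[212. 137.] [546.7 211.9] [75.5 49.3] 90.1
[272. 130.] [557. 118.] [71.6 50.1] 90.2
[244.  49.] [672.2 152.8] [53.2 74.8] 5.2
44
[152. 142.] [539.8 301.1] [96.5 55.3] 90.1
[212. 137.] [547.7 208.9] [74.2 48.4] 90.1
[272. 130.] [557.8 116.6] [70.4 49.2] 90.2
[244.  49.] [671.  150.8] [52.3 73.5] 5.2
board [589.5  24.3  12. ] [ 594.8 -307.6   12. ]
landing walls rear [698.4  24.8  78. ] [602.8  25.4  78. ] bay [ 701.9 -299.1   33. ] [ 614.  -307.6   33. ]
landing floor rear mid [653.6  16.9  64. ]
post head [ 490.6 -231.1   70. ] post foot [ 487.5 -217.9   23. ] bar entry [ 593.  -211.8   30. ]
```

View pics/w2c.png

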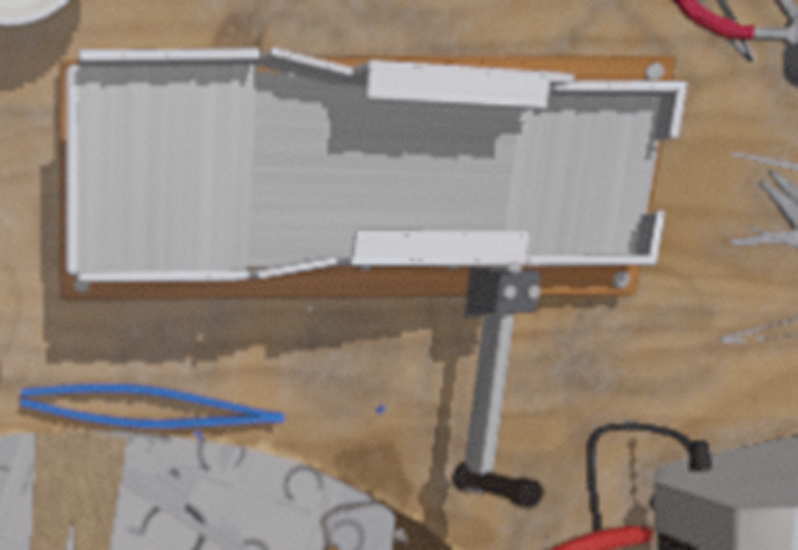

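The crop shows the board's front corners at (62,298) and (636,295), the lips' slot between v≈105 and 232, and the post head at (525,490). I'll compute the rack frame and check it for consistency.

```bash
python3 - <<'E'
from h import *
p=np.load("w2p.npy",allow_pickle=True).item();pt=bot.camera_params("top")
U=lambda x,y,z:onplane([(310+x/2.75,y/2.75)],p,z)[0].round(1)
for n,a in dict(bFL=(62,298,12),bFR=(636,295,12),bBL=(63,62,12),bBR=(675,57,12),wallB0=(80,55,78),wallB1=(258,55,78),wallF0=(80,277,78),wallF1=(255,274,78),lipB0=(368,99,84.8),lipB1=(548,105,55.3),lipF0=(355,232,84.8),lipF1=(528,233,55.3),bend0=(252,80,64),bend1=(250,268,64),rear=(72,170,64),head=(525,490,75)).items(): print(n,U(*a))
print("pole",onplane([(440,236),(446,236)],pt,0)[:,:2].round(), "device",onplane([(393,230)],pt,60).round())
E
```

```text
bFL [590.2  23.5  12. ]
bFR [ 594.7 -308.4   12. ]
bBL [712.7  24.8  12. ]
bBR [ 718.9 -305.7   12. ]
wallB0 [702.2  18.8  78. ]
wallB1 [702.8 -65.   78. ]
wallF0 [601.9  16.7  78. ]
wallF1 [604. -71.  78.]
lipB0 [ 683.2 -116.7   84.8]
lipB1 [ 686.8 -217.7   55.3]
lipF0 [ 624.  -116.8   84.8]
lipF1 [ 625.8 -217.3   55.3]
bend0 [694.8 -66.   64. ]
bend1 [606.9 -71.5  64. ]
rear [653.3  21.1  64. ]
head [ 493.3 -227.    75. ]
pole [[ 431. -512.]
 [ 431. -532.]] device [[ 442. -337.   60.]]
```

Everything agrees: slot 60 mm wide, lane axis about 1° off −y, rack centre (654.3, −141.5). First job is pushing the stop home; the post is at about (484..490, −227, 55).

Call:
play_rows(
  rows=[
    {"dx": -0.018, "dy": 0.054, "dz": 0.02, "rx": 0, "ry": 0, "rz": -10, "grip": -1},
    {"dx": -0.036, "dy": 0.108, "dz": 0.04, "rx": 0, "ry": 0, "rz": -20, "grip": -1},
    {"dx": -0.054, "dy": 0.162, "dz": 0.06, "rx": 0, "ry": 0, "rz": -30, "grip": -1},
    {"dx": -0.072, "dy": 0.216, "dz": 0.08, "rx": 0, "ry": 0, "rz": -40, "grip": -1},
    {"dx": -0.09, "dy": 0.269, "dz": 0.1, "rx": 0, "ry": 0, "rz": -50, "grip": -1},
  ],
)

```text
time: 4.58
tcp_pos: [435.5, -213.5, 305.9]
tcp_rot: [0.0, 0.912, 0.411, 0.0]
ft_force: [0.5, -0.1, -0.1]
grip_width: 0.5
gripper_force: 0.0
```

Call:
play_rows(
  rows=[
    {"dx": 0, "dy": 0, "dz": 0.04, "rx": 0, "ry": 0, "rz": -10, "grip": -1},
    {"dx": 0, "dy": 0, "dz": 0.08, "rx": 0, "ry": 0, "rz": -20, "grip": -1},
    {"dx": 0, "dy": 0, "dz": 0.12, "rx": 0, "ry": 0, "rz": -30, "grip": -1},
    {"dx": 0, "dy": 0, "dz": 0.15, "rx": 0, "ry": 0, "rz": -40, "grip": -1},
    {"dx": 0, "dy": 0, "dz": 0.15, "rx": 0, "ry": 0, "rz": -40, "grip": -1},
  ],
)

```text
time: 5.2
tcp_pos: [435.5, -211.6, 154.5]
tcp_rot: [-0.002, 0.719, 0.695, -0.0]
ft_force: [0.5, -0.4, 0.1]
grip_width: 0.3
gripper_force: 0.0
```

```bash
python3 - <<'E'
from h import *
im,p=snap("wrist","w3");o=bot.get_obs();print(o["tcp_pos"],rot(o["tcp_rot"]).round(3).tolist(),o["joint_positions"].round(2))
X=[[483.6,-227,55],[490,-227,55],[490,-232,75]];print(proj(X,p).round())
cv2.imwrite("pics/w3b.png",cv2.resize(im,(800,500)))
E
```

```text
[ 436.14624459 -211.99211607  156.43109823] [[0.036, 0.999, -0.001], [0.999, -0.036, 0.001], [0.0, -0.001, -1.0]] [-0.51 -0.28  1.94  0.    1.48 -0.47]
[[382. 222.]
 [389. 222.]
 [394. 238.]]
```

View pics/w3b.png

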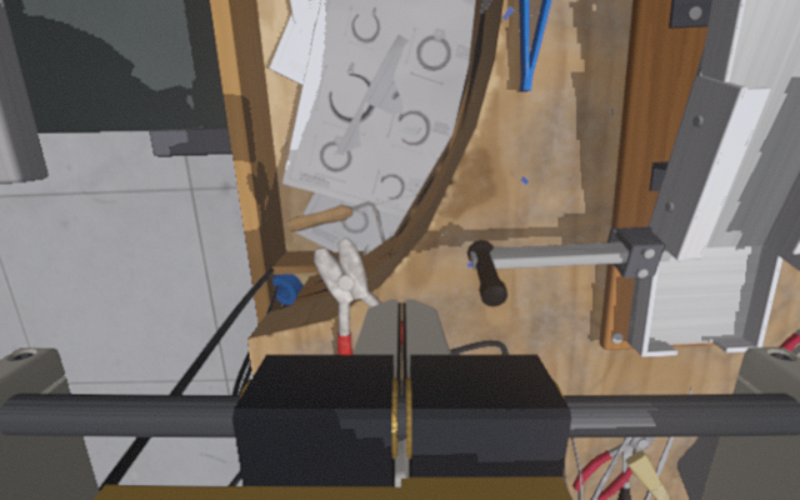

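The post head is at (493,292), i.e. (490, −230), as predicted, and the bar is drawn out. Lower beside it and push along +x.

Call:
play_rows(
  rows=[
    {"dx": -0.015, "dy": 0, "dz": 0.03, "rx": 0, "ry": 0, "rz": -3, "grip": -1},
    {"dx": -0.015, "dy": 0, "dz": 0.06, "rx": 0, "ry": 0, "rz": -3, "grip": -1},
    {"dx": -0.015, "dy": 0, "dz": 0.094, "rx": 0, "ry": 0, "rz": -3, "grip": -1},
    {"dx": -0.015, "dy": 0, "dz": 0.094, "rx": 0, "ry": 0, "rz": -3, "grip": -1},
  ],
)

```text
time: 5.75
tcp_pos: [435.5, -226.9, 62.1]
tcp_rot: [-0.001, 0.701, 0.713, -0.0]
ft_force: [0.6, 0.2, 0.1]
grip_width: 0.6
gripper_force: 0.0
```

Call:
play_rows(
  rows=[
    {"dx": 0, "dy": 0.012, "dz": 0, "rx": 0, "ry": 0, "rz": 0, "grip": -1},
    {"dx": 0, "dy": 0.024, "dz": 0, "rx": 0, "ry": 0, "rz": 0, "grip": -1},
    {"dx": 0, "dy": 0.034, "dz": 0, "rx": 0, "ry": 0, "rz": 0, "grip": -1},
    {"dx": 0, "dy": 0.044, "dz": 0, "rx": 0, "ry": 0, "rz": 0, "grip": -1},
    {"dx": 0, "dy": 0.052, "dz": 0, "rx": 0, "ry": 0, "rz": 0, "grip": -1},
  ],
)

```text
time: 6.38
tcp_pos: [488.5, -226.1, 62.4]
tcp_rot: [-0.0, 0.7, 0.714, -0.0]
ft_force: [-2.1, -0.6, 1.6]
grip_width: 0.6
gripper_force: 0.9
```

Call:
play_rows(
  rows=[
    {"dx": 0, "dy": 0.008, "dz": 0, "rx": 0, "ry": 0, "rz": 0, "grip": -1},
    {"dx": 0, "dy": 0.016, "dz": 0, "rx": 0, "ry": 0, "rz": 0, "grip": -1},
    {"dx": 0, "dy": 0.022, "dz": 0, "rx": 0, "ry": 0, "rz": 0, "grip": -1},
    {"dx": 0, "dy": 0.028, "dz": 0, "rx": 0, "ry": 0, "rz": 0, "grip": -1},
    {"dx": 0, "dy": 0.03, "dz": 0, "rx": 0, "ry": 0, "rz": 0, "grip": -1},
  ],
)

```text
time: 7.0
tcp_pos: [518.1, -225.5, 62.3]
tcp_rot: [-0.0, 0.7, 0.714, -0.0]
ft_force: [-1.1, -1.1, 1.4]
grip_width: 0.6
gripper_force: 0.8
```

Call:
play_rows(
  rows=[
    {"dx": 0, "dy": 0.003, "dz": 0, "rx": 0, "ry": 0, "rz": 0, "grip": -1},
    {"dx": 0, "dy": 0.006, "dz": 0, "rx": 0, "ry": 0, "rz": 0, "grip": -1},
    {"dx": 0, "dy": 0.006, "dz": 0, "rx": 0, "ry": 0, "rz": 0, "grip": -1},
  ],
)

```text
time: 7.38
tcp_pos: [524.0, -225.4, 62.3]
tcp_rot: [0.0, 0.7, 0.714, 0.0]
ft_force: [0.7, -0.1, 0.1]
grip_width: 0.5
gripper_force: 0.0
```

Call:
play_rows(
  rows=[
    {"dx": 0, "dy": 0.003, "dz": 0, "rx": 0, "ry": 0, "rz": 0, "grip": -1},
    {"dx": 0, "dy": 0.003, "dz": 0, "rx": 0, "ry": 0, "rz": 0, "grip": -1},
  ],
)

```text
time: 7.62
tcp_pos: [526.1, -225.4, 62.2]
tcp_rot: [-0.001, 0.7, 0.714, -0.001]
ft_force: [-9.0, -0.2, 3.5]
grip_width: 0.3
gripper_force: 4.7
```

Call:
play_rows(
  rows=[
    {"dx": 0, "dy": 0.002, "dz": 0, "rx": 0, "ry": 0, "rz": 0, "grip": -1},
    {"dx": 0, "dy": 0.002, "dz": 0, "rx": 0, "ry": 0, "rz": 0, "grip": -1},
  ],
)

```text
time: 7.88
tcp_pos: [526.5, -225.4, 62.1]
tcp_rot: [-0.002, 0.701, 0.714, -0.002]
ft_force: [-26.1, 0.8, 12.0]
grip_width: 0.4
gripper_force: 13.9
```

Call:
play_rows(
  rows=[
    {"dx": 0, "dy": -0.02, "dz": 0, "rx": 0, "ry": 0, "rz": 0, "grip": -1},
    {"dx": 0, "dy": -0.025, "dz": -0.05, "rx": 0, "ry": 0, "rz": 0, "grip": -1},
    {"dx": 0, "dy": -0.025, "dz": -0.1, "rx": 0, "ry": 0, "rz": 0, "grip": -1},
    {"dx": 0, "dy": -0.025, "dz": -0.15, "rx": 0, "ry": 0, "rz": 0, "grip": -1},
    {"dx": 0, "dy": -0.025, "dz": -0.15, "rx": 0, "ry": 0, "rz": 0, "grip": -1},
  ],
)

```text
time: 8.5
tcp_pos: [505.0, -226.3, 216.7]
tcp_rot: [0.003, 0.7, 0.714, 0.001]
ft_force: [0.7, -0.2, -1.0]
grip_width: 0.5
gripper_force: 0.0
```

```bash
python3 - <<'E'
from h import *
im,p=snap("wrist","w4");o=bot.get_obs();print(o["tcp_pos"],rot(o["tcp_rot"]).round(3).tolist())
def rk(x,y,z): return [654.3+.016*x+y,-141.5-x+.016*y,z]
def ln(x,y,z):
    x,y,z=x,y,z;return rk(69.2+x*.9613+z*.2756,y,22.65-x*.2756+z*.9613)
for j in(-107,-113,-172):print(proj([ln(4,j,56)],p).round())
cv2.imwrite("pics/w4b.png",cv2.resize(im[:260],(800,325)))
E
```

```text
[ 504.38118162 -225.98337354  213.92419547] [[-0.019, 1.0, 0.003], [1.0, 0.019, -0.001], [-0.001, 0.003, -1.0]]
[[367. 198.]]
[[361. 198.]]
[[297. 198.]]
```

View pics/w4b.png

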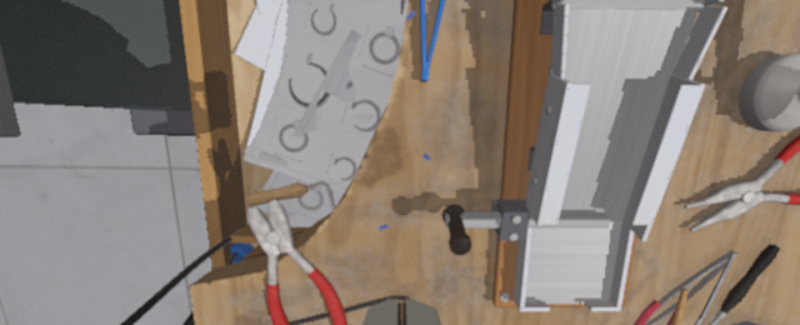

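The post head is at (460,245), which matches the predicted home position, with a firm end-stop force: the stop is home. Next, the tins, refreshed from a closer look.

Call:
play_rows(
  rows=[
    {"dx": 0.059, "dy": 0.013, "dz": 0, "rx": 0, "ry": 0, "rz": 1, "grip": 0.6},
    {"dx": 0.118, "dy": 0.026, "dz": 0, "rx": 0, "ry": 0, "rz": 1, "grip": 0.6},
    {"dx": 0.177, "dy": 0.039, "dz": 0, "rx": 0, "ry": 0, "rz": 1, "grip": 0.6},
    {"dx": 0.236, "dy": 0.052, "dz": 0, "rx": 0, "ry": 0, "rz": 1, "grip": 0.6},
    {"dx": 0.236, "dy": 0.052, "dz": 0, "rx": 0, "ry": 0, "rz": 1, "grip": 0.6},
  ],
)

```text
time: 9.18
tcp_pos: [551.2, 14.5, 210.5]
tcp_rot: [-0.001, 0.705, 0.709, -0.001]
ft_force: [0.9, -0.1, 0.4]
grip_width: 46.0
gripper_force: 0.0
```

```bash
python3 - <<'E'
from h import *
im,p=snap("wrist","w5");o=bot.get_obs();print(o["tcp_pos"],rot(o["tcp_rot"]).round(3).tolist(),o["grip_width"])
im=im[:260]
for z in(22,35):[print(z,*t) for t in tins(im,p,z,800)]
cv2.imwrite("pics/w5b.png",cv2.resize(im,(800,325)))
E
```

```text
[551.06795692  12.68778665 210.63962913] [[-0.004, 1.0, -0.002], [1.0, 0.004, 0.0], [0.0, -0.002, -1.0]] 49.6484412386298
22 [302. 203.] [529.6 -14. ] [ 21.6 127.1] 89.9
22 [327.  74.] [555.8 119.3] [52.4 75.4] 92.0
22 [456.  34.] [676.3 155.3] [84.6 58. ] 5.7
35 [302. 203.] [530.5  -9.8] [ 20.7 122.2] 89.9
35 [327.  74.] [555.6 118.3] [50.3 72.5] 92.0
35 [456.  34.] [671.5 153. ] [81.4 55.7] 5.7
```

View pics/w5b.png

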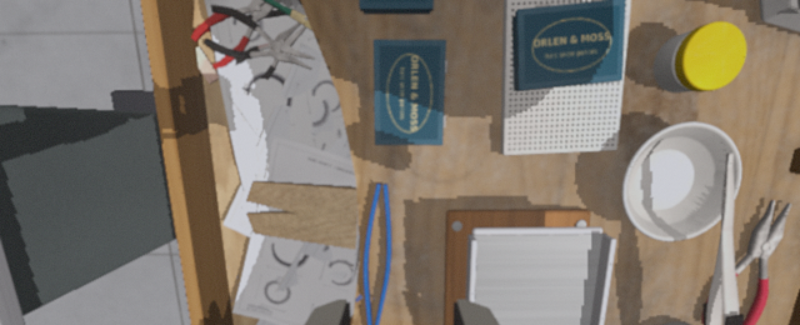

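The nearest tin is at (409,92), i.e. (556, 119), long side along y; the base tin is at (567,45). Grasp the near tin.

Call:
play_rows(
  rows=[
    {"dx": 0.05, "dy": 0.005, "dz": 0, "rx": 0, "ry": 0, "rz": -1, "grip": 0.6},
    {"dx": 0.107, "dy": 0.005, "dz": 0.02, "rx": 0, "ry": 0, "rz": -1, "grip": 0.6},
    {"dx": 0.107, "dy": 0.005, "dz": 0.08, "rx": 0, "ry": 0, "rz": -1, "grip": 0.6},
    {"dx": 0.107, "dy": 0.005, "dz": 0.13, "rx": 0, "ry": 0, "rz": -1, "grip": 0.6},
    {"dx": 0.107, "dy": 0.005, "dz": 0.13, "rx": 0, "ry": 0, "rz": -1, "grip": 0.6},
  ],
)

```text
time: 9.85
tcp_pos: [554.1, 116.7, 78.2]
tcp_rot: [-0.002, 0.701, 0.713, -0.003]
ft_force: [-0.6, -0.1, 1.1]
grip_width: 74.4
gripper_force: 0.0
```

Call:
play_rows(
  rows=[
    {"dx": 0, "dy": 0, "dz": 0.03, "rx": 0, "ry": 0, "rz": 0, "grip": 0.6},
    {"dx": 0, "dy": 0, "dz": 0.06, "rx": 0, "ry": 0, "rz": 0, "grip": 0.6},
    {"dx": 0, "dy": 0, "dz": 0.06, "rx": 0, "ry": 0, "rz": 0, "grip": 0.6},
  ],
)

```text
time: 10.22
tcp_pos: [556.1, 117.3, 22.6]
tcp_rot: [-0.0, 0.701, 0.713, -0.001]
ft_force: [-0.3, -0.4, 0.8]
grip_width: 74.6
gripper_force: 0.0
```

Call:
play_rows(
  newtons=25,
  rows=[
    {"dx": 0, "dy": 0, "dz": 0, "rx": 0, "ry": 0, "rz": 0, "grip": 0},
    {"dx": 0, "dy": 0, "dz": 0, "rx": 0, "ry": 0, "rz": 0, "grip": 0},
    {"dx": 0, "dy": 0, "dz": 0, "rx": 0, "ry": 0, "rz": 0, "grip": 0},
  ],
)

```text
time: 10.6
tcp_pos: [556.8, 118.1, 23.9]
tcp_rot: [0.001, 0.7, 0.714, 0.001]
ft_force: [-2.6, -1.2, 8.6]
grip_width: 54.5
gripper_force: 25.0
```

Call:
play_rows(
  rows=[
    {"dx": 0, "dy": 0, "dz": -0.03, "rx": 0, "ry": 0, "rz": 0, "grip": 0},
    {"dx": 0, "dy": 0, "dz": -0.08, "rx": 0, "ry": 0, "rz": 0, "grip": 0},
    {"dx": 0, "dy": 0, "dz": -0.13, "rx": 0, "ry": 0, "rz": 0, "grip": 0},
    {"dx": 0, "dy": 0, "dz": -0.166, "rx": 0, "ry": 0, "rz": 0, "grip": 0},
  ],
)

```text
time: 11.1
tcp_pos: [556.4, 118.2, 191.4]
tcp_rot: [0.001, 0.7, 0.714, 0.001]
ft_force: [0.5, 0.2, -1.9]
grip_width: 54.5
gripper_force: 25.0
```

Call:
play_rows(
  rows=[
    {"dx": -0.03, "dy": 0.018, "dz": 0, "rx": 0, "ry": 0, "rz": 9, "grip": 0},
    {"dx": -0.06, "dy": 0.037, "dz": 0, "rx": 0, "ry": 0, "rz": 18, "grip": 0},
    {"dx": -0.09, "dy": 0.055, "dz": 0, "rx": 0, "ry": 0, "rz": 27, "grip": 0},
    {"dx": -0.12, "dy": 0.075, "dz": 0, "rx": 0, "ry": 0, "rz": 36, "grip": 0},
    {"dx": -0.144, "dy": 0.092, "dz": 0, "rx": 0, "ry": 0, "rz": 45, "grip": 0},
  ],
)

```text
time: 11.72
tcp_pos: [651.5, -25.3, 188.8]
tcp_rot: [0.0, 0.921, 0.389, 0.0]
ft_force: [0.4, 0.3, -2.0]
grip_width: 54.4
gripper_force: 25.0
```

Call:
play_rows(
  rows=[
    {"dx": 0, "dy": 0, "dz": 0, "rx": 0, "ry": 0, "rz": 10, "grip": 0},
    {"dx": 0, "dy": 0, "dz": 0, "rx": 0, "ry": 0, "rz": 20, "grip": 0},
    {"dx": 0, "dy": 0, "dz": 0, "rx": 0, "ry": 0, "rz": 30, "grip": 0},
    {"dx": 0, "dy": 0, "dz": 0, "rx": 0, "ry": 0, "rz": 40, "grip": 0},
    {"dx": 0, "dy": 0, "dz": 0, "rx": 0, "ry": 0, "rz": 45, "grip": 0},
  ],
)

```text
time: 12.35
tcp_pos: [650.8, -24.1, 188.8]
tcp_rot: [0.0, 1.0, 0.007, 0.0]
ft_force: [-0.0, 0.5, -1.8]
grip_width: 54.2
gripper_force: 25.0
```

Call:
play_rows(
  rows=[
    {"dx": 0, "dy": 0, "dz": 0, "rx": 0, "ry": 0, "rz": 0, "grip": 0},
    {"dx": 0, "dy": 0, "dz": 0, "rx": 0, "ry": 0, "rz": 0, "grip": 0},
  ],
)

```text
time: 12.6
tcp_pos: [650.9, -24.1, 188.5]
tcp_rot: [0.0, 1.0, 0.01, 0.0]
ft_force: [-0.7, -0.6, -1.4]
grip_width: 54.6
gripper_force: 25.0
```

```bash
python3 - <<'E'
from h import *
o=bot.get_obs();print(o["tcp_pos"],rot(o["tcp_rot"]).round(3).tolist(),o["joint_positions"].round(2),o["grip_width"])
E
```

```text
[650.86547698 -24.07680908 188.5478287 ] [[1.0, 0.021, 0.0], [0.021, -1.0, -0.0], [0.0, 0.0, -1.0]] [-0.08  0.08  1.56 -0.    1.51  1.47] 54.592501446493564
```

Call:
play_rows(
  rows=[
    {"dx": 0, "dy": 0, "dz": 0.04, "rx": 0, "ry": 0, "rz": 0, "grip": 0},
    {"dx": 0, "dy": 0, "dz": 0.075, "rx": 0, "ry": 0, "rz": 0, "grip": 0},
    {"dx": 0, "dy": 0, "dz": 0.094, "rx": 0, "ry": 0, "rz": 0, "grip": 0},
    {"dx": 0, "dy": 0, "dz": 0.094, "rx": 0, "ry": 0, "rz": 0, "grip": 0},
  ],
)

```text
time: 13.1
tcp_pos: [650.5, -24.1, 93.4]
tcp_rot: [-0.0, 1.0, 0.01, -0.001]
ft_force: [0.1, 0.2, 0.0]
grip_width: 54.4
gripper_force: 25.0
```

Call:
play_rows(
  rows=[
    {"dx": 0, "dy": 0, "dz": 0.002, "rx": 0, "ry": 0, "rz": 0, "grip": 0},
    {"dx": 0, "dy": 0, "dz": 0.003, "rx": 0, "ry": 0, "rz": 0, "grip": 0},
    {"dx": 0, "dy": 0, "dz": 0.003, "rx": 0, "ry": 0, "rz": 0, "grip": 0},
  ],
)

```text
time: 13.48
tcp_pos: [651.1, -24.1, 92.0]
tcp_rot: [0.0, 1.0, 0.009, 0.0]
ft_force: [1.2, 0.2, -0.7]
grip_width: 54.6
gripper_force: 25.0
```

Call:
play_rows(
  rows=[
    {"dx": 0, "dy": 0, "dz": 0.001, "rx": 0, "ry": 0, "rz": 0, "grip": 0},
    {"dx": 0, "dy": 0, "dz": 0.002, "rx": 0, "ry": 0, "rz": 0, "grip": 0},
    {"dx": 0, "dy": 0, "dz": 0.002, "rx": 0, "ry": 0, "rz": 0, "grip": 0},
  ],
)

```text
time: 13.85
tcp_pos: [650.8, -24.1, 89.2]
tcp_rot: [-0.0, 1.0, 0.009, -0.0]
ft_force: [-0.1, -0.0, -1.7]
grip_width: 54.5
gripper_force: 25.0
```

Call:
play_rows(
  rows=[
    {"dx": 0, "dy": 0, "dz": 0.001, "rx": 0, "ry": 0, "rz": 0, "grip": 0},
    {"dx": 0, "dy": 0, "dz": 0.002, "rx": 0, "ry": 0, "rz": 0, "grip": 0},
    {"dx": 0, "dy": 0, "dz": 0.002, "rx": 0, "ry": 0, "rz": 0, "grip": 0},
  ],
)

```text
time: 14.22
tcp_pos: [650.9, -24.1, 87.9]
tcp_rot: [0.0, 1.0, 0.009, 0.0]
ft_force: [-3.6, 0.3, 4.4]
grip_width: 54.2
gripper_force: 25.0
```

Call:
play_rows(
  rows=[
    {"dx": 0, "dy": 0, "dz": 0.001, "rx": 0, "ry": 0, "rz": 0, "grip": 0},
    {"dx": 0, "dy": 0, "dz": 0.0015, "rx": 0, "ry": 0, "rz": 0, "grip": 0},
    {"dx": 0, "dy": 0, "dz": 0.0015, "rx": 0, "ry": 0, "rz": 0, "grip": 0},
  ],
)

```text
time: 14.6
tcp_pos: [651.0, -24.1, 87.9]
tcp_rot: [0.0, 1.0, 0.009, 0.0]
ft_force: [-10.0, -0.4, 17.9]
grip_width: 54.3
gripper_force: 25.0
```

Contact on the landing. Release, turn, and drop the closed fingers behind the tin.

Call:
play_rows(
  rows=[
    {"dx": 0, "dy": 0, "dz": 0, "rx": 0, "ry": 0, "rz": 0, "grip": 0.6},
    {"dx": 0, "dy": 0, "dz": 0, "rx": 0, "ry": 0, "rz": 0, "grip": 0.6},
    {"dx": 0, "dy": 0, "dz": -0.02, "rx": 0, "ry": 0, "rz": 0, "grip": 0.6},
    {"dx": 0, "dy": 0, "dz": -0.06, "rx": 0, "ry": 0, "rz": 0, "grip": 0.6},
    {"dx": 0, "dy": 0, "dz": -0.06, "rx": 0, "ry": 0, "rz": 0, "grip": 0.6},
  ],
)

```text
time: 15.22
tcp_pos: [652.4, -24.2, 150.7]
tcp_rot: [0.0, 1.0, 0.009, 0.003]
ft_force: [0.7, 0.2, -0.1]
grip_width: 74.0
gripper_force: 0.0
```

Call:
play_rows(
  rows=[
    {"dx": 0, "dy": -0.02, "dz": 0, "rx": 0, "ry": 0, "rz": -9, "grip": -1},
    {"dx": 0, "dy": -0.04, "dz": 0, "rx": 0, "ry": 0, "rz": -18, "grip": -1},
    {"dx": 0, "dy": -0.06, "dz": 0, "rx": 0, "ry": 0, "rz": -27, "grip": -1},
    {"dx": 0, "dy": -0.068, "dz": 0, "rx": 0, "ry": 0, "rz": -36, "grip": -1},
    {"dx": 0, "dy": -0.068, "dz": 0, "rx": 0, "ry": 0, "rz": -45, "grip": -1},
  ],
)

```text
time: 15.85
tcp_pos: [649.5, 44.6, 145.9]
tcp_rot: [-0.0, 0.919, 0.394, -0.0]
ft_force: [0.0, -0.6, 0.7]
grip_width: 29.0
gripper_force: 0.0
```

Call:
play_rows(
  rows=[
    {"dx": 0, "dy": 0, "dz": 0, "rx": 0, "ry": 0, "rz": -9, "grip": -1},
    {"dx": 0, "dy": 0, "dz": 0, "rx": 0, "ry": 0, "rz": -18, "grip": -1},
    {"dx": 0, "dy": 0, "dz": 0, "rx": 0, "ry": 0, "rz": -27, "grip": -1},
    {"dx": 0, "dy": 0, "dz": 0, "rx": 0, "ry": 0, "rz": -36, "grip": -1},
    {"dx": 0, "dy": 0, "dz": 0, "rx": 0, "ry": 0, "rz": -45, "grip": -1},
  ],
)

```text
time: 16.48
tcp_pos: [649.5, 43.9, 145.9]
tcp_rot: [-0.0, 0.699, 0.716, -0.0]
ft_force: [0.1, 0.6, -0.5]
grip_width: 0.4
gripper_force: 0.0
```

Call:
play_rows(
  rows=[
    {"dx": 0, "dy": 0, "dz": 0, "rx": 0, "ry": 0, "rz": 0, "grip": -1},
    {"dx": 0, "dy": 0, "dz": 0.03, "rx": 0, "ry": 0, "rz": 0, "grip": -1},
    {"dx": 0, "dy": 0, "dz": 0.062, "rx": 0, "ry": 0, "rz": 0, "grip": -1},
    {"dx": 0, "dy": 0, "dz": 0.062, "rx": 0, "ry": 0, "rz": 0, "grip": -1},
  ],
)

```text
time: 16.98
tcp_pos: [648.3, 43.8, 81.5]
tcp_rot: [-0.001, 0.702, 0.713, -0.002]
ft_force: [-0.4, 0.5, -0.5]
grip_width: 0.2
gripper_force: 0.0
```

```bash
python3 - <<'E'
from h import *
o=bot.get_obs();print(o["tcp_pos"],rot(o["tcp_rot"]).round(3).tolist(),o["joint_positions"].round(2),o["grip_width"])
im,p=snap("top","t6")
[print(*t) for t in tins(im,p,86,100) if 120<t[0][1]<220]
a=im[130:230,180:400];b,_=snap("scene","s6");b=b[130:230,200:420];cv2.imwrite("pics/c6.png",cv2.resize(np.r_[a,b],None,fx=2.9,fy=2.9,interpolation=2))
E
```

```text
[648.34646696  43.84472249  81.54732867] [[-0.016, 1.0, -0.004], [1.0, 0.016, -0.0], [-0.0, -0.004, -1.0]] [ 0.03  0.15  1.66 -0.    1.34  0.01] 0.2446205433913471
[260. 219.] [482.6 101.8] [428.9 681.9] 17.3
```

View pics/c6.png

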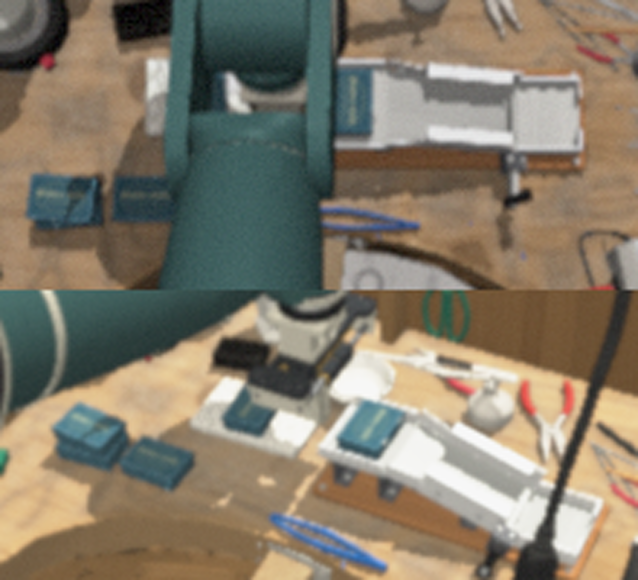

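The tin lies square on the landing and the finger is behind it. Raise slightly, centre, and push.

Call:
play_rows(
  rows=[
    {"dx": -0.005, "dy": 0.003, "dz": -0.005, "rx": 0, "ry": 0, "rz": 0, "grip": -1},
    {"dx": -0.02, "dy": 0.003, "dz": -0.005, "rx": 0, "ry": 0, "rz": 0, "grip": -1},
    {"dx": -0.03, "dy": 0.003, "dz": -0.005, "rx": 0, "ry": 0, "rz": 0, "grip": -1},
    {"dx": -0.04, "dy": 0.003, "dz": -0.005, "rx": 0, "ry": 0, "rz": 0, "grip": -1},
    {"dx": -0.05, "dy": 0.003, "dz": -0.005, "rx": 0, "ry": 0, "rz": 0, "grip": -1},
  ],
)

```text
time: 17.7
tcp_pos: [653.5, -6.8, 88.9]
tcp_rot: [-0.0, 0.701, 0.714, 0.0]
ft_force: [-0.1, 1.8, 0.9]
grip_width: 0.4
gripper_force: 0.8
```

Call:
play_rows(
  rows=[
    {"dx": -0.008, "dy": 0, "dz": 0, "rx": 0, "ry": 0, "rz": 0, "grip": -1},
    {"dx": -0.016, "dy": 0, "dz": 0, "rx": 0, "ry": 0, "rz": 0, "grip": -1},
    {"dx": -0.024, "dy": 0, "dz": 0, "rx": 0, "ry": 0, "rz": 0, "grip": -1},
    {"dx": -0.032, "dy": 0, "dz": 0, "rx": 0, "ry": 0, "rz": 0, "grip": -1},
    {"dx": -0.04, "dy": 0, "dz": 0, "rx": 0, "ry": 0, "rz": 0, "grip": -1},
  ],
)

```text
time: 18.32
tcp_pos: [654.2, -46.6, 88.6]
tcp_rot: [-0.0, 0.7, 0.714, -0.0]
ft_force: [-0.4, 0.5, -0.1]
grip_width: 0.4
gripper_force: 0.1
```

Call:
play_rows(
  rows=[
    {"dx": -0.008, "dy": 0, "dz": 0, "rx": 0, "ry": 0, "rz": 0, "grip": -1},
    {"dx": -0.016, "dy": 0, "dz": 0, "rx": 0, "ry": 0, "rz": 0, "grip": -1},
    {"dx": -0.024, "dy": 0, "dz": 0, "rx": 0, "ry": 0, "rz": 0, "grip": -1},
    {"dx": -0.03, "dy": 0, "dz": 0, "rx": 0, "ry": 0, "rz": 0, "grip": -1},
  ],
)

```text
time: 18.82
tcp_pos: [654.8, -76.6, 88.8]
tcp_rot: [0.0, 0.7, 0.714, -0.0]
ft_force: [0.2, 0.3, -0.2]
grip_width: 0.2
gripper_force: 0.2
```

Call:
play_rows(
  rows=[
    {"dx": -0.008, "dy": -0.001, "dz": 0.003, "rx": 0, "ry": 0, "rz": 0, "grip": -1},
    {"dx": -0.016, "dy": -0.001, "dz": 0.006, "rx": 0, "ry": 0, "rz": 0, "grip": -1},
    {"dx": -0.024, "dy": -0.001, "dz": 0.009, "rx": 0, "ry": 0, "rz": 0, "grip": -1},
    {"dx": -0.032, "dy": -0.001, "dz": 0.011, "rx": 0, "ry": 0, "rz": 0, "grip": -1},
    {"dx": -0.04, "dy": -0.001, "dz": 0.013, "rx": 0, "ry": 0, "rz": 0, "grip": -1},
  ],
)

```text
time: 19.45
tcp_pos: [654.6, -116.6, 75.6]
tcp_rot: [-0.0, 0.7, 0.714, -0.0]
ft_force: [-1.0, 0.2, -0.2]
grip_width: 0.2
gripper_force: 0.1
```

Call:
play_rows(
  rows=[
    {"dx": -0.006, "dy": 0, "dz": 0.002, "rx": 0, "ry": 0, "rz": 0, "grip": -1},
    {"dx": -0.012, "dy": 0, "dz": 0.004, "rx": 0, "ry": 0, "rz": 0, "grip": -1},
    {"dx": -0.018, "dy": 0, "dz": 0.005, "rx": 0, "ry": 0, "rz": 0, "grip": -1},
    {"dx": -0.022, "dy": 0, "dz": 0.006, "rx": 0, "ry": 0, "rz": 0, "grip": -1},
  ],
)

```text
time: 19.95
tcp_pos: [655.0, -138.4, 69.7]
tcp_rot: [-0.0, 0.7, 0.714, -0.0]
ft_force: [-0.3, 0.1, 0.2]
grip_width: 0.5
gripper_force: 0.1
```

Call:
play_rows(
  rows=[
    {"dx": -0.004, "dy": 0, "dz": 0.001, "rx": 0, "ry": 0, "rz": 0, "grip": -1},
    {"dx": -0.007, "dy": 0, "dz": 0.002, "rx": 0, "ry": 0, "rz": 0, "grip": -1},
    {"dx": -0.007, "dy": 0, "dz": 0.002, "rx": 0, "ry": 0, "rz": 0, "grip": -1},
  ],
)

```text
time: 20.32
tcp_pos: [655.1, -145.2, 67.7]
tcp_rot: [-0.0, 0.7, 0.714, -0.0]
ft_force: [-0.9, -0.4, 0.2]
grip_width: 0.6
gripper_force: 0.0
```

Call:
play_rows(
  rows=[
    {"dx": -0.002, "dy": 0, "dz": 0, "rx": 0, "ry": 0, "rz": 0, "grip": -1},
    {"dx": -0.003, "dy": 0, "dz": 0.001, "rx": 0, "ry": 0, "rz": 0, "grip": -1},
    {"dx": -0.003, "dy": 0, "dz": 0.001, "rx": 0, "ry": 0, "rz": 0, "grip": -1},
  ],
)

```text
time: 20.7
tcp_pos: [655.2, -148.0, 66.7]
tcp_rot: [-0.0, 0.7, 0.714, -0.0]
ft_force: [-0.5, 0.4, 0.5]
grip_width: 0.7
gripper_force: 0.0
```

Call:
play_rows(
  rows=[
    {"dx": -0.001, "dy": 0, "dz": 0, "rx": 0, "ry": 0, "rz": 0, "grip": -1},
    {"dx": -0.002, "dy": 0, "dz": 0.001, "rx": 0, "ry": 0, "rz": 0, "grip": -1},
    {"dx": -0.002, "dy": 0, "dz": 0.001, "rx": 0, "ry": 0, "rz": 0, "grip": -1},
  ],
)

```text
time: 21.08
tcp_pos: [655.2, -150.1, 65.7]
tcp_rot: [-0.0, 0.7, 0.714, -0.0]
ft_force: [-0.5, -0.2, 0.2]
grip_width: 0.6
gripper_force: 0.0
```

Call:
play_rows(
  rows=[
    {"dx": -0.001, "dy": 0, "dz": 0, "rx": 0, "ry": 0, "rz": 0, "grip": -1},
    {"dx": -0.002, "dy": 0, "dz": 0.001, "rx": 0, "ry": 0, "rz": 0, "grip": -1},
    {"dx": -0.002, "dy": 0, "dz": 0.001, "rx": 0, "ry": 0, "rz": 0, "grip": -1},
  ],
)

```text
time: 21.45
tcp_pos: [655.4, -152.0, 64.9]
tcp_rot: [0.0, 0.7, 0.714, 0.0]
ft_force: [0.1, 1.5, 0.3]
grip_width: 0.5
gripper_force: 0.8
```

Call:
play_rows(
  rows=[
    {"dx": -0.001, "dy": 0, "dz": 0, "rx": 0, "ry": 0, "rz": 0, "grip": -1},
    {"dx": -0.002, "dy": 0, "dz": 0.001, "rx": 0, "ry": 0, "rz": 0, "grip": -1},
    {"dx": -0.002, "dy": 0, "dz": 0.001, "rx": 0, "ry": 0, "rz": 0, "grip": -1},
  ],
)

```text
time: 21.82
tcp_pos: [655.5, -152.6, 64.6]
tcp_rot: [-0.001, 0.7, 0.714, 0.001]
ft_force: [-2.9, 13.6, 8.9]
grip_width: 0.5
gripper_force: 7.1
```

Firm contact with the stop at the expected place. Back off and look at the remaining tins.

Call:
play_rows(
  rows=[
    {"dx": 0.01, "dy": 0, "dz": -0.005, "rx": 0, "ry": 0, "rz": 0, "grip": -1},
    {"dx": 0.01, "dy": 0, "dz": -0.05, "rx": 0, "ry": 0, "rz": 0, "grip": -1},
    {"dx": 0.01, "dy": 0, "dz": -0.1, "rx": 0, "ry": 0, "rz": 0, "grip": -1},
    {"dx": 0.01, "dy": 0, "dz": -0.15, "rx": 0, "ry": 0, "rz": 0, "grip": -1},
    {"dx": 0.01, "dy": 0, "dz": -0.195, "rx": 0, "ry": 0, "rz": 0, "grip": 0.6},
  ],
)

```text
time: 22.45
tcp_pos: [654.9, -144.0, 261.0]
tcp_rot: [0.0, 0.7, 0.714, -0.0]
ft_force: [0.9, -0.8, 0.9]
grip_width: 6.6
gripper_force: 0.0
```

Call:
play_rows(
  rows=[
    {"dx": 0.058, "dy": -0.02, "dz": 0, "rx": 0, "ry": 0, "rz": 0, "grip": 0.6},
    {"dx": 0.116, "dy": -0.04, "dz": 0, "rx": 0, "ry": 0, "rz": 0, "grip": 0.6},
    {"dx": 0.174, "dy": -0.06, "dz": 0, "rx": 0, "ry": 0, "rz": 0, "grip": 0.6},
    {"dx": 0.232, "dy": -0.08, "dz": 0, "rx": 0, "ry": 0, "rz": 0, "grip": 0.6},
    {"dx": 0.29, "dy": -0.1, "dz": 0, "rx": 0, "ry": 0, "rz": 0, "grip": 0.6},
  ],
)

```text
time: 23.08
tcp_pos: [548.6, 145.6, 259.1]
tcp_rot: [0.0, 0.701, 0.714, 0.0]
ft_force: [0.4, 0.2, 0.3]
grip_width: 56.1
gripper_force: 0.0
```

Call:
play_rows(
  rows=[
    {"dx": 0.022, "dy": -0.003, "dz": 0, "rx": 0, "ry": 0, "rz": 1, "grip": 0.6},
    {"dx": 0.022, "dy": -0.003, "dz": 0, "rx": 0, "ry": 0, "rz": 1, "grip": 0.6},
    {"dx": 0.022, "dy": -0.003, "dz": 0, "rx": 0, "ry": 0, "rz": 1, "grip": 0.6},
  ],
)

```text
time: 23.45
tcp_pos: [546.4, 165.3, 258.8]
tcp_rot: [0.0, 0.707, 0.708, -0.0]
ft_force: [-0.3, 0.3, 0.0]
grip_width: 74.4
gripper_force: 0.0
```

```bash
python3 - <<'E'
from h import *
im,p=snap("wrist","w7");o=bot.get_obs();print(o["tcp_pos"],rot(o["tcp_rot"]).round(3).tolist(),o["grip_width"])
im=im[:260];np.save("w7p.npy",p,allow_pickle=True)
for z in(22,35,44):[print(z,*t) for t in tins(im,p,z,800)]
cv2.imwrite("pics/w7b.png",cv2.resize(im,(800,325)))
E
```

```text
[546.52194204 165.08311299 258.77729857] [[-0.001, 1.0, -0.0], [1.0, 0.001, -0.0], [-0.0, -0.0, -1.0]] 74.00013379123483
22 [428. 182.] [676.3 151. ] [80.1 56.4] 5.7
22 [320. 126.] [545.  216.9] [51.6 74.5] 91.2
22 [314.  40.] [538.  307.8] [61.5 77.9] 91.1
35 [428. 182.] [672.  154.1] [77.4 54.5] 5.7
35 [320. 126.] [545.1 217.8] [49.8 72. ] 91.2
35 [314.  40.] [538.3 305.7] [59.5 75.2] 91.1
44 [428. 182.] [668.9 156.3] [75.5 53.2] 5.7
44 [320. 126.] [545.1 218.5] [48.6 70.3] 91.2
44 [314.  40.] [538.5 304.3] [58.  73.4] 91.1
```

View pics/w7b.png

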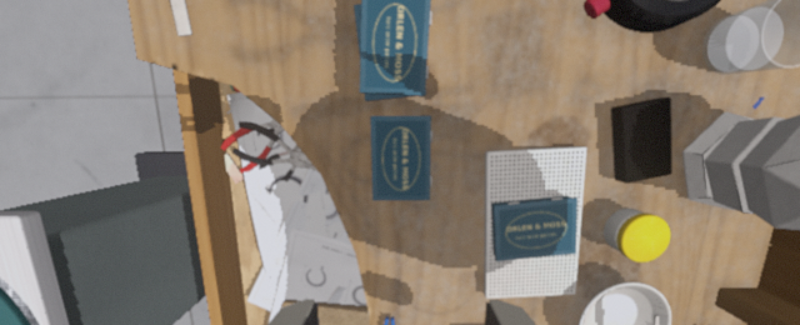

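The single tin is at (401,158), i.e. (545, 217); the stack is at (395,48), the base tin at (535,230). Grasp the single.

Call:
play_rows(
  rows=[
    {"dx": 0.052, "dy": -0.001, "dz": 0, "rx": 0, "ry": 0, "rz": -1, "grip": 0.6},
    {"dx": 0.052, "dy": -0.001, "dz": 0.06, "rx": 0, "ry": 0, "rz": -1, "grip": 0.6},
    {"dx": 0.052, "dy": -0.001, "dz": 0.12, "rx": 0, "ry": 0, "rz": -1, "grip": 0.6},
    {"dx": 0.052, "dy": -0.001, "dz": 0.17, "rx": 0, "ry": 0, "rz": -1, "grip": 0.6},
    {"dx": 0.052, "dy": -0.001, "dz": 0.17, "rx": 0, "ry": 0, "rz": -1, "grip": 0.6},
  ],
)

```text
time: 24.12
tcp_pos: [543.8, 216.4, 85.4]
tcp_rot: [-0.001, 0.701, 0.713, -0.003]
ft_force: [-0.3, -0.3, 0.5]
grip_width: 74.3
gripper_force: 0.0
```

Call:
play_rows(
  rows=[
    {"dx": 0, "dy": 0, "dz": 0.04, "rx": 0, "ry": 0, "rz": 0, "grip": 0.6},
    {"dx": 0, "dy": 0, "dz": 0.067, "rx": 0, "ry": 0, "rz": 0, "grip": 0.6},
    {"dx": 0, "dy": 0, "dz": 0.067, "rx": 0, "ry": 0, "rz": 0, "grip": 0.6},
  ],
)

```text
time: 24.5
tcp_pos: [545.6, 217.5, 22.6]
tcp_rot: [-0.0, 0.701, 0.713, -0.0]
ft_force: [0.5, 0.4, -0.1]
grip_width: 74.4
gripper_force: 0.0
```

Call:
play_rows(
  newtons=25,
  rows=[
    {"dx": 0, "dy": 0, "dz": 0, "rx": 0, "ry": 0, "rz": 0, "grip": 0},
    {"dx": 0, "dy": 0, "dz": 0, "rx": 0, "ry": 0, "rz": 0, "grip": 0},
    {"dx": 0, "dy": 0, "dz": 0, "rx": 0, "ry": 0, "rz": 0, "grip": 0},
  ],
)

```text
time: 24.88
tcp_pos: [545.8, 218.2, 23.5]
tcp_rot: [0.0, 0.7, 0.714, 0.001]
ft_force: [-1.7, -1.3, 9.6]
grip_width: 54.6
gripper_force: 25.0
```

Call:
play_rows(
  rows=[
    {"dx": 0, "dy": 0, "dz": -0.03, "rx": 0, "ry": 0, "rz": 0, "grip": 0},
    {"dx": 0, "dy": 0, "dz": -0.08, "rx": 0, "ry": 0, "rz": 0, "grip": 0},
    {"dx": 0, "dy": 0, "dz": -0.13, "rx": 0, "ry": 0, "rz": 0, "grip": 0},
    {"dx": 0, "dy": 0, "dz": -0.166, "rx": 0, "ry": 0, "rz": 0, "grip": 0},
  ],
)

```text
time: 25.38
tcp_pos: [545.4, 218.1, 191.0]
tcp_rot: [0.001, 0.7, 0.714, 0.001]
ft_force: [0.1, -0.5, -1.5]
grip_width: 54.3
gripper_force: 25.0
```

Call:
play_rows(
  rows=[
    {"dx": -0.05, "dy": 0.02, "dz": 0, "rx": 0, "ry": 0, "rz": 9, "grip": 0},
    {"dx": -0.1, "dy": 0.04, "dz": 0, "rx": 0, "ry": 0, "rz": 18, "grip": 0},
    {"dx": -0.15, "dy": 0.06, "dz": 0, "rx": 0, "ry": 0, "rz": 27, "grip": 0},
    {"dx": -0.2, "dy": 0.08, "dz": 0, "rx": 0, "ry": 0, "rz": 36, "grip": 0},
    {"dx": -0.244, "dy": 0.102, "dz": 0, "rx": 0, "ry": 0, "rz": 45, "grip": 0},
  ],
)

```text
time: 26.0
tcp_pos: [652.2, -26.0, 188.6]
tcp_rot: [0.0, 0.921, 0.389, 0.0]
ft_force: [0.1, 0.7, -1.3]
grip_width: 54.5
gripper_force: 25.0
```

Call:
play_rows(
  rows=[
    {"dx": 0, "dy": 0, "dz": 0, "rx": 0, "ry": 0, "rz": 10, "grip": 0},
    {"dx": 0, "dy": 0, "dz": 0, "rx": 0, "ry": 0, "rz": 20, "grip": 0},
    {"dx": 0, "dy": 0, "dz": 0, "rx": 0, "ry": 0, "rz": 30, "grip": 0},
    {"dx": 0, "dy": 0, "dz": 0, "rx": 0, "ry": 0, "rz": 40, "grip": 0},
    {"dx": 0, "dy": 0, "dz": 0, "rx": 0, "ry": 0, "rz": 45, "grip": 0},
  ],
)

```text
time: 26.62
tcp_pos: [651.8, -24.1, 188.4]
tcp_rot: [0.0, 1.0, 0.007, 0.0]
ft_force: [-0.6, 0.9, -1.3]
grip_width: 54.4
gripper_force: 25.0
```

Call:
play_rows(
  rows=[
    {"dx": 0, "dy": 0, "dz": 0, "rx": 0, "ry": 0, "rz": 0, "grip": 0},
    {"dx": 0, "dy": 0, "dz": 0, "rx": 0, "ry": 0, "rz": 0, "grip": 0},
  ],
)

```text
time: 26.88
tcp_pos: [651.8, -24.0, 188.1]
tcp_rot: [0.0, 1.0, 0.011, 0.0]
ft_force: [0.0, -0.2, -2.0]
grip_width: 54.4
gripper_force: 25.0
```

Call:
play_rows(
  rows=[
    {"dx": 0, "dy": 0, "dz": 0.04, "rx": 0, "ry": 0, "rz": 0, "grip": 0},
    {"dx": 0, "dy": 0, "dz": 0.075, "rx": 0, "ry": 0, "rz": 0, "grip": 0},
    {"dx": 0, "dy": 0, "dz": 0.095, "rx": 0, "ry": 0, "rz": 0, "grip": 0},
    {"dx": 0, "dy": 0, "dz": 0.098, "rx": 0, "ry": 0, "rz": 0, "grip": 0},
    {"dx": 0, "dy": 0, "dz": 0.098, "rx": 0, "ry": 0, "rz": 0, "grip": 0},
  ],
)

```text
time: 27.5
tcp_pos: [652.3, -24.1, 91.0]
tcp_rot: [0.0, 1.0, 0.01, 0.001]
ft_force: [0.3, 0.1, -0.1]
grip_width: 54.1
gripper_force: 25.0
```

Call:
play_rows(
  rows=[
    {"dx": 0, "dy": 0, "dz": 0.001, "rx": 0, "ry": 0, "rz": 0, "grip": 0},
    {"dx": 0, "dy": 0, "dz": 0.002, "rx": 0, "ry": 0, "rz": 0, "grip": 0},
    {"dx": 0, "dy": 0, "dz": 0.003, "rx": 0, "ry": 0, "rz": 0, "grip": 0},
  ],
)

```text
time: 27.88
tcp_pos: [652.0, -24.0, 87.5]
tcp_rot: [0.0, 1.0, 0.009, 0.0]
ft_force: [-5.0, 0.2, 10.2]
grip_width: 54.3
gripper_force: 25.0
```

Call:
play_rows(
  rows=[
    {"dx": 0, "dy": 0, "dz": 0, "rx": 0, "ry": 0, "rz": 0, "grip": 0.6},
    {"dx": 0, "dy": 0, "dz": 0, "rx": 0, "ry": 0, "rz": 0, "grip": 0.6},
    {"dx": 0, "dy": 0, "dz": -0.02, "rx": 0, "ry": 0, "rz": 0, "grip": 0.6},
    {"dx": 0, "dy": 0, "dz": -0.06, "rx": 0, "ry": 0, "rz": 0, "grip": 0.6},
    {"dx": 0, "dy": 0, "dz": -0.06, "rx": 0, "ry": 0, "rz": 0, "grip": 0.6},
  ],
)

```text
time: 28.5
tcp_pos: [653.2, -24.2, 151.8]
tcp_rot: [0.0, 1.0, 0.009, 0.003]
ft_force: [-0.2, 0.6, -0.6]
grip_width: 74.4
gripper_force: 0.0
```

Call:
play_rows(
  rows=[
    {"dx": 0, "dy": -0.02, "dz": 0, "rx": 0, "ry": 0, "rz": -9, "grip": -1},
    {"dx": 0, "dy": -0.04, "dz": 0, "rx": 0, "ry": 0, "rz": -18, "grip": -1},
    {"dx": 0, "dy": -0.06, "dz": 0, "rx": 0, "ry": 0, "rz": -27, "grip": -1},
    {"dx": 0, "dy": -0.068, "dz": 0, "rx": 0, "ry": 0, "rz": -36, "grip": -1},
    {"dx": 0, "dy": -0.068, "dz": 0, "rx": 0, "ry": 0, "rz": -45, "grip": -1},
  ],
)

```text
time: 29.12
tcp_pos: [650.4, 44.6, 147.1]
tcp_rot: [-0.0, 0.919, 0.394, -0.0]
ft_force: [-0.4, -0.6, 1.3]
grip_width: 29.0
gripper_force: 0.0
```

Call:
play_rows(
  rows=[
    {"dx": 0, "dy": 0, "dz": 0, "rx": 0, "ry": 0, "rz": -9, "grip": -1},
    {"dx": 0, "dy": 0, "dz": 0, "rx": 0, "ry": 0, "rz": -18, "grip": -1},
    {"dx": 0, "dy": 0, "dz": 0, "rx": 0, "ry": 0, "rz": -27, "grip": -1},
    {"dx": 0, "dy": 0, "dz": 0, "rx": 0, "ry": 0, "rz": -36, "grip": -1},
    {"dx": 0, "dy": 0, "dz": 0, "rx": 0, "ry": 0, "rz": -45, "grip": -1},
  ],
)

```text
time: 29.75
tcp_pos: [650.4, 43.9, 147.0]
tcp_rot: [-0.0, 0.699, 0.716, -0.0]
ft_force: [-1.3, -0.1, 0.3]
grip_width: 0.3
gripper_force: 0.0
```

Call:
play_rows(
  rows=[
    {"dx": 0, "dy": 0.002, "dz": 0, "rx": 0, "ry": 0, "rz": 0, "grip": -1},
    {"dx": 0, "dy": 0.002, "dz": 0.03, "rx": 0, "ry": 0, "rz": 0, "grip": -1},
    {"dx": 0, "dy": 0.002, "dz": 0.058, "rx": 0, "ry": 0, "rz": 0, "grip": -1},
    {"dx": 0, "dy": 0.002, "dz": 0.058, "rx": 0, "ry": 0, "rz": 0, "grip": -1},
    {"dx": 0, "dy": 0.002, "dz": 0.058, "rx": 0, "ry": 0, "rz": 0, "grip": -1},
  ],
)

```text
time: 30.38
tcp_pos: [653.0, 44.0, 90.1]
tcp_rot: [0.0, 0.701, 0.713, 0.0]
ft_force: [-0.8, 0.2, 0.7]
grip_width: 0.5
gripper_force: 0.0
```

```bash
python3 - <<'E'
from h import *
o=bot.get_obs();print(o["tcp_pos"],rot(o["tcp_rot"]).round(3).tolist(),o["grip_width"])
im,p=snap("top","t8")
a=im[130:230,180:400];b,_=snap("scene","s8");b=b[130:230,200:420];cv2.imwrite("pics/c8.png",cv2.resize(np.r_[a,b],None,fx=2.9,fy=2.9,interpolation=2))
E
```

```text
[652.98252906  44.01370779  90.13912208] [[-0.017, 1.0, 0.001], [1.0, 0.017, 0.0], [0.0, 0.001, -1.0]] 0.47883564245993454
```

View pics/c8.png

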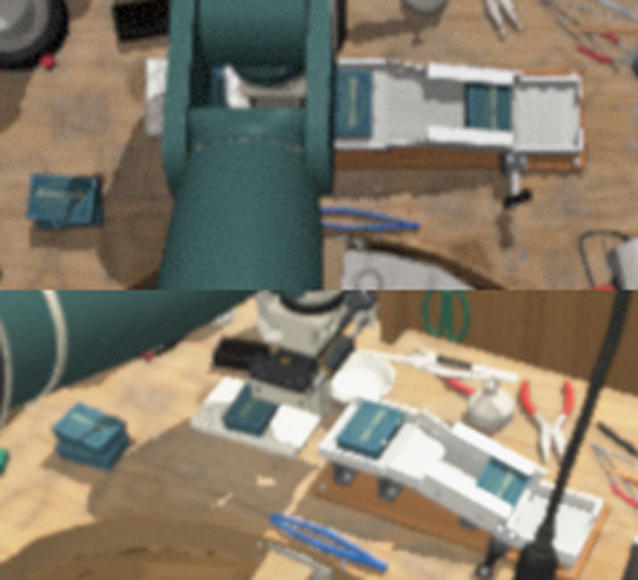

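The first tin sits against the stop at (489,107) and the second lies square on the landing at (355,103). Push the second.

Call:
play_rows(
  rows=[
    {"dx": -0.01, "dy": -0.001, "dz": 0.002, "rx": 0, "ry": 0, "rz": 0, "grip": -1},
    {"dx": -0.02, "dy": -0.001, "dz": 0.002, "rx": 0, "ry": 0, "rz": 0, "grip": -1},
    {"dx": -0.03, "dy": -0.001, "dz": 0.002, "rx": 0, "ry": 0, "rz": 0, "grip": -1},
    {"dx": -0.04, "dy": -0.001, "dz": 0.002, "rx": 0, "ry": 0, "rz": 0, "grip": -1},
    {"dx": -0.05, "dy": -0.001, "dz": 0.002, "rx": 0, "ry": 0, "rz": 0, "grip": -1},
  ],
)

```text
time: 31.1
tcp_pos: [652.5, -6.8, 86.9]
tcp_rot: [-0.0, 0.7, 0.714, 0.0]
ft_force: [-0.3, 1.0, 1.0]
grip_width: 0.4
gripper_force: 0.5
```

Call:
play_rows(
  rows=[
    {"dx": -0.008, "dy": 0, "dz": 0, "rx": 0, "ry": 0, "rz": 0, "grip": -1},
    {"dx": -0.016, "dy": 0, "dz": 0, "rx": 0, "ry": 0, "rz": 0, "grip": -1},
    {"dx": -0.024, "dy": 0, "dz": 0, "rx": 0, "ry": 0, "rz": 0, "grip": -1},
    {"dx": -0.032, "dy": 0, "dz": 0, "rx": 0, "ry": 0, "rz": 0, "grip": -1},
    {"dx": -0.04, "dy": 0, "dz": 0, "rx": 0, "ry": 0, "rz": 0, "grip": -1},
  ],
)

```text
time: 31.72
tcp_pos: [653.2, -46.6, 86.8]
tcp_rot: [0.0, 0.7, 0.714, -0.0]
ft_force: [0.1, -0.4, -0.9]
grip_width: 0.6
gripper_force: 0.1
```

Call:
play_rows(
  rows=[
    {"dx": -0.008, "dy": 0, "dz": 0, "rx": 0, "ry": 0, "rz": 0, "grip": -1},
    {"dx": -0.016, "dy": 0, "dz": 0, "rx": 0, "ry": 0, "rz": 0, "grip": -1},
    {"dx": -0.024, "dy": 0, "dz": 0, "rx": 0, "ry": 0, "rz": 0, "grip": -1},
    {"dx": -0.03, "dy": 0, "dz": 0, "rx": 0, "ry": 0, "rz": 0, "grip": -1},
  ],
)

```text
time: 32.22
tcp_pos: [653.7, -76.6, 86.8]
tcp_rot: [-0.0, 0.7, 0.714, -0.0]
ft_force: [-1.3, -0.5, 0.2]
grip_width: 0.5
gripper_force: 0.1
```

Call:
play_rows(
  rows=[
    {"dx": -0.006, "dy": -0.001, "dz": 0.003, "rx": 0, "ry": 0, "rz": 0, "grip": -1},
    {"dx": -0.012, "dy": -0.001, "dz": 0.006, "rx": 0, "ry": 0, "rz": 0, "grip": -1},
    {"dx": -0.018, "dy": -0.001, "dz": 0.007, "rx": 0, "ry": 0, "rz": 0, "grip": -1},
    {"dx": -0.018, "dy": -0.001, "dz": 0.007, "rx": 0, "ry": 0, "rz": 0, "grip": -1},
  ],
)

```text
time: 32.72
tcp_pos: [653.0, -94.5, 79.6]
tcp_rot: [-0.0, 0.701, 0.714, -0.0]
ft_force: [0.2, -0.5, -0.6]
grip_width: 0.3
gripper_force: 0.0
```

Call:
play_rows(
  rows=[
    {"dx": -0.001, "dy": 0, "dz": 0, "rx": 0, "ry": 0, "rz": 0, "grip": -1},
    {"dx": -0.003, "dy": 0, "dz": 0.001, "rx": 0, "ry": 0, "rz": 0, "grip": -1},
    {"dx": -0.003, "dy": 0, "dz": 0.001, "rx": 0, "ry": 0, "rz": 0, "grip": -1},
  ],
)

```text
time: 33.1
tcp_pos: [653.1, -97.1, 78.8]
tcp_rot: [-0.0, 0.7, 0.714, -0.0]
ft_force: [-0.1, -0.1, 0.1]
grip_width: 0.2
gripper_force: 0.0
```

Call:
play_rows(
  rows=[
    {"dx": -0.001, "dy": 0, "dz": 0, "rx": 0, "ry": 0, "rz": 0, "grip": -1},
    {"dx": -0.002, "dy": 0, "dz": 0, "rx": 0, "ry": 0, "rz": 0, "grip": -1},
    {"dx": -0.002, "dy": 0, "dz": 0, "rx": 0, "ry": 0, "rz": 0, "grip": -1},
  ],
)

```text
time: 33.48
tcp_pos: [653.3, -98.9, 78.8]
tcp_rot: [-0.0, 0.7, 0.714, 0.0]
ft_force: [1.1, 1.8, 0.0]
grip_width: 0.6
gripper_force: 1.0
```

Call:
play_rows(
  rows=[
    {"dx": -0.001, "dy": 0, "dz": 0, "rx": 0, "ry": 0, "rz": 0, "grip": -1},
    {"dx": -0.0015, "dy": 0, "dz": 0, "rx": 0, "ry": 0, "rz": 0, "grip": -1},
    {"dx": -0.0015, "dy": 0, "dz": 0, "rx": 0, "ry": 0, "rz": 0, "grip": -1},
  ],
)

```text
time: 33.85
tcp_pos: [653.2, -99.9, 78.9]
tcp_rot: [-0.0, 0.7, 0.714, 0.0]
ft_force: [0.9, 6.9, 0.7]
grip_width: 0.3
gripper_force: 3.4
```

Call:
play_rows(
  rows=[
    {"dx": -0.001, "dy": 0, "dz": 0, "rx": 0, "ry": 0, "rz": 0, "grip": -1},
    {"dx": -0.001, "dy": 0, "dz": 0, "rx": 0, "ry": 0, "rz": 0, "grip": -1},
  ],
)

```text
time: 34.1
tcp_pos: [653.3, -100.2, 79.0]
tcp_rot: [-0.001, 0.7, 0.714, 0.001]
ft_force: [-0.3, 13.0, 2.1]
grip_width: 0.3
gripper_force: 5.9
```

Both tins are seated, with firm contact at the expected −100 mm. Back off and view the stack.

Call:
play_rows(
  rows=[
    {"dx": 0.012, "dy": 0, "dz": -0.005, "rx": 0, "ry": 0, "rz": 0, "grip": -1},
    {"dx": 0.012, "dy": 0, "dz": -0.05, "rx": 0, "ry": 0, "rz": 0, "grip": -1},
    {"dx": 0.012, "dy": 0, "dz": -0.1, "rx": 0, "ry": 0, "rz": 0, "grip": -1},
    {"dx": 0.012, "dy": 0, "dz": -0.15, "rx": 0, "ry": 0, "rz": 0, "grip": 0.6},
  ],
)

```text
time: 34.6
tcp_pos: [652.8, -89.3, 230.8]
tcp_rot: [0.0, 0.7, 0.714, -0.0]
ft_force: [0.9, 0.5, -0.0]
grip_width: 6.5
gripper_force: 0.0
```

Call:
play_rows(
  rows=[
    {"dx": 0.055, "dy": -0.02, "dz": 0, "rx": 0, "ry": 0, "rz": 0, "grip": 0.6},
    {"dx": 0.11, "dy": -0.04, "dz": 0, "rx": 0, "ry": 0, "rz": 0, "grip": 0.6},
    {"dx": 0.165, "dy": -0.06, "dz": 0, "rx": 0, "ry": 0, "rz": 0, "grip": 0.6},
    {"dx": 0.22, "dy": -0.08, "dz": 0, "rx": 0, "ry": 0, "rz": 0, "grip": 0.6},
    {"dx": 0.275, "dy": -0.105, "dz": 0, "rx": 0, "ry": 0, "rz": 0, "grip": 0.6},
  ],
)

```text
time: 35.22
tcp_pos: [541.8, 185.1, 229.2]
tcp_rot: [0.0, 0.701, 0.714, 0.0]
ft_force: [1.2, -0.2, 0.0]
grip_width: 55.9
gripper_force: 0.0
```

Call:
play_rows(
  rows=[
    {"dx": 0.035, "dy": 0, "dz": 0, "rx": 0, "ry": 0, "rz": 0, "grip": 0.6},
    {"dx": 0.035, "dy": 0, "dz": 0, "rx": 0, "ry": 0, "rz": 0, "grip": 0.6},
    {"dx": 0.035, "dy": 0, "dz": 0, "rx": 0, "ry": 0, "rz": 0, "grip": 0.6},
  ],
)

```text
time: 35.6
tcp_pos: [542.2, 218.1, 228.9]
tcp_rot: [0.0, 0.7, 0.714, -0.0]
ft_force: [-0.5, -0.2, 0.4]
grip_width: 74.4
gripper_force: 0.0
```

```bash
python3 - <<'E'
from h import *
im,p=snap("wrist","w9");o=bot.get_obs();print(o["tcp_pos"],rot(o["tcp_rot"]).round(3).tolist(),o["grip_width"])
np.save("w9p.npy",p,allow_pickle=True)
X=[538,306,44];u=proj([X],p)[0];print(u)
[print(z,*t) for z in (22,35,44) for t in tins(im[:270],p,z,800)]
x0,y0=int(u[0])-85,max(0,int(u[1])-65);c=im[y0:y0+130,x0:x0+170];print(x0,y0)
cv2.imwrite("pics/w9b.png",cv2.resize(c,None,fx=4,fy=4,interpolation=2))
E
```

```text
[542.28348747 217.76472604 228.91784683] [[-0.018, 1.0, 0.0], [1.0, 0.018, -0.0], [-0.0, 0.0, -1.0]] 74.534235225646
[318.56102319  92.66857779]
22 [435. 234.] [676.9 150.8] [79.6 60. ] 4.8
22 [317.  88.] [536.5 309.6] [83.2 61.8] 84.6
35 [435. 234.] [671.9 156.2] [76.6 57.9] 4.8
35 [317.  88.] [536.7 309.2] [80.2 59.5] 84.6
44 [435. 234.] [668.4 159.9] [74.6 56.3] 4.8
44 [317.  88.] [536.8 308.9] [78.1 58. ] 84.6
233 27
```

View pics/w9b.png

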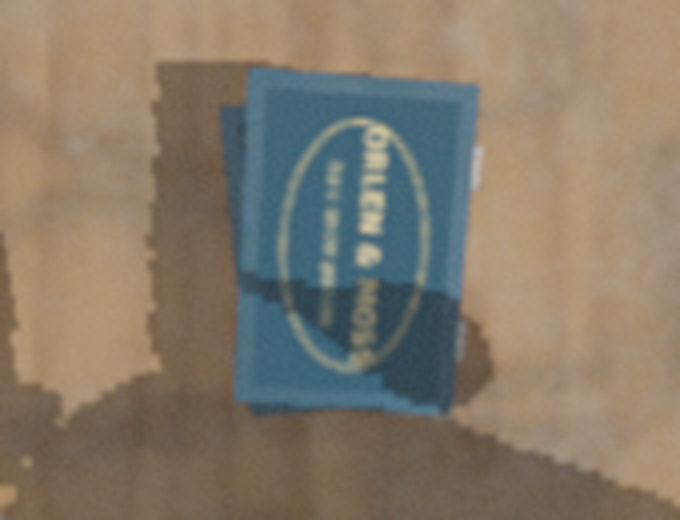

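Top tin corners in the crop: (248,70), (480,87), (445,412), (235,403); the lower tin peeps out at the left, (220,105).

```bash
python3 - <<'E'
from h import *
p=np.load("w9p.npy",allow_pickle=True).item()
c=np.array([(248,70),(480,87),(449,412),(235,403)])/4+[233,27]
x=onplane(c,p,44)[:,:2];print(x.round(1).tolist(),x.mean(0).round(1),[np.linalg.norm(x[i]-x[i-1]).round(1) for i in range(4)])
a=x[0]-x[3];b=x[1]-x[2];print([np.degrees(np.arctan2(v[1],v[0])).round(1) for v in(a,b)])
s=x[1]-x[0];t=x[2]-x[3];print([np.degrees(np.arctan2(v[1],v[0])).round(1) for v in(s,t)])
im=cv2.imread("pics/w9.png");q=[t for t in tins(im[:270],p,35,800)];
# base tin, tight lid mask (brighter lid faces): report from w7 and w2
for f in("w2","w7","w9"):
    P=np.load(f+"p.npy",allow_pickle=True).item();g=cv2.imread(f"pics/{f}.png");u=proj([[672,153,35]],P)[0];print(f,u.round())
    cv2.imwrite(f"pics/{f}_base.png",cv2.resize(g[max(0,int(u[1])-50):int(u[1])+50,int(u[0])-60:int(u[0])+60],None,fx=5,fy=5,interpolation=2))
E
```

```text
[[515.3, 348.5], [569.6, 345.9], [565.3, 270.9], [511.8, 272.1]] [540.5 309.4] [np.float64(76.4), np.float64(54.4), np.float64(75.1), np.float64(53.5)]
[np.float64(87.4), np.float64(86.7)]
[np.float64(-2.8), np.float64(-1.3)]
w2 [244.  50.]
w7 [428. 184.]
w9 [434. 237.]
```

View pics/w7_base.png

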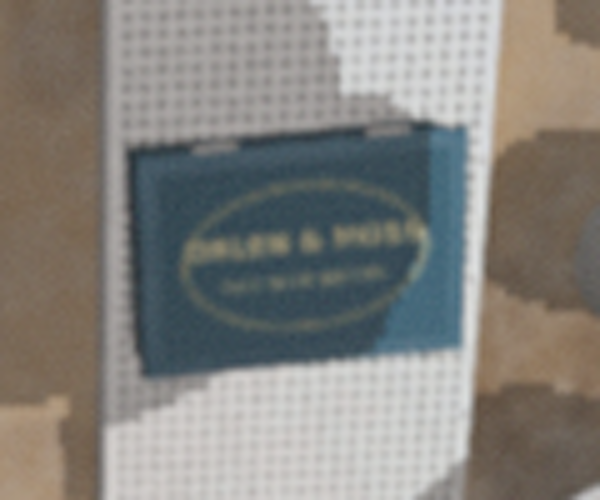

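The base lid's edges are ambiguous here, so I'll view it from straight above later. Grasp the top tin at (540.5, 309.4), long side at 87.5°.

Call:
play_rows(
  rows=[
    {"dx": 0.05, "dy": 0, "dz": 0, "rx": 0, "ry": 0, "rz": 3.5, "grip": 0.6},
    {"dx": 0.092, "dy": 0, "dz": 0.02, "rx": 0, "ry": 0, "rz": 3.5, "grip": 0.6},
    {"dx": 0.092, "dy": 0, "dz": 0.08, "rx": 0, "ry": 0, "rz": 3.5, "grip": 0.6},
    {"dx": 0.092, "dy": 0, "dz": 0.13, "rx": 0, "ry": 0, "rz": 3.5, "grip": 0.6},
    {"dx": 0.092, "dy": 0, "dz": 0.13, "rx": 0, "ry": 0, "rz": 3.5, "grip": 0.6},
  ],
)

```text
time: 36.28
tcp_pos: [539.2, 308.7, 95.3]
tcp_rot: [-0.001, 0.722, 0.692, -0.003]
ft_force: [-0.1, -0.6, 1.7]
grip_width: 74.2
gripper_force: 0.0
```

Call:
play_rows(
  rows=[
    {"dx": 0, "dy": 0, "dz": 0.03, "rx": 0, "ry": 0, "rz": 0, "grip": 0.6},
    {"dx": 0, "dy": 0, "dz": 0.054, "rx": 0, "ry": 0, "rz": 0, "grip": 0.6},
    {"dx": 0, "dy": 0, "dz": 0.054, "rx": 0, "ry": 0, "rz": 0, "grip": 0.6},
    {"dx": 0, "dy": 0, "dz": 0.054, "rx": 0, "ry": 0, "rz": 0, "grip": 0.6},
  ],
)

```text
time: 36.78
tcp_pos: [541.7, 310.6, 47.6]
tcp_rot: [0.0, 0.722, 0.692, 0.001]
ft_force: [0.2, -0.0, 0.8]
grip_width: 74.6
gripper_force: 0.0
```

Call:
play_rows(
  newtons=25,
  rows=[
    {"dx": 0, "dy": 0, "dz": 0, "rx": 0, "ry": 0, "rz": 0, "grip": 0},
    {"dx": 0, "dy": 0, "dz": 0, "rx": 0, "ry": 0, "rz": 0, "grip": 0},
    {"dx": 0, "dy": 0, "dz": 0, "rx": 0, "ry": 0, "rz": 0, "grip": 0},
  ],
)

```text
time: 37.15
tcp_pos: [540.6, 310.5, 45.5]
tcp_rot: [-0.0, 0.722, 0.692, 0.0]
ft_force: [-2.2, -1.1, 5.7]
grip_width: 54.5
gripper_force: 25.0
```

Call:
play_rows(
  rows=[
    {"dx": 0, "dy": 0, "dz": -0.03, "rx": 0, "ry": 0, "rz": 0, "grip": 0},
    {"dx": 0, "dy": 0, "dz": -0.08, "rx": 0, "ry": 0, "rz": 0, "grip": 0},
    {"dx": 0, "dy": 0, "dz": -0.13, "rx": 0, "ry": 0, "rz": 0, "grip": 0},
    {"dx": 0, "dy": 0, "dz": -0.18, "rx": 0, "ry": 0, "rz": 0, "grip": 0},
    {"dx": 0, "dy": 0, "dz": -0.18, "rx": 0, "ry": 0, "rz": 0, "grip": 0},
  ],
)

```text
time: 37.78
tcp_pos: [541.5, 310.9, 229.3]
tcp_rot: [0.001, 0.722, 0.692, 0.003]
ft_force: [-0.4, 0.2, -1.6]
grip_width: 54.1
gripper_force: 25.0
```

Call:
play_rows(
  rows=[
    {"dx": -0.047, "dy": 0.028, "dz": 0, "rx": 0, "ry": 0, "rz": -1, "grip": 0},
    {"dx": -0.094, "dy": 0.056, "dz": 0, "rx": 0, "ry": 0, "rz": -2.5, "grip": 0},
    {"dx": -0.141, "dy": 0.084, "dz": 0, "rx": 0, "ry": 0, "rz": -2.5, "grip": 0},
    {"dx": -0.19, "dy": 0.113, "dz": 0, "rx": 0, "ry": 0, "rz": -2.5, "grip": 0},
    {"dx": -0.234, "dy": 0.141, "dz": 0, "rx": 0, "ry": 0, "rz": -2.5, "grip": 0},
  ],
)

```text
time: 38.4
tcp_pos: [671.8, 68.8, 223.2]
tcp_rot: [-0.001, 0.707, 0.708, -0.001]
ft_force: [-0.5, 1.0, -1.7]
grip_width: 54.7
gripper_force: 25.0
```

Call:
play_rows(
  rows=[
    {"dx": 0, "dy": 0, "dz": 0, "rx": 0, "ry": 0, "rz": 0, "grip": 0},
    {"dx": 0, "dy": 0, "dz": 0, "rx": 0, "ry": 0, "rz": 0, "grip": 0},
    {"dx": 0, "dy": 0, "dz": 0, "rx": 0, "ry": 0, "rz": 0, "grip": 0},
  ],
)

```text
time: 38.78
tcp_pos: [671.0, 71.7, 224.4]
tcp_rot: [-0.0, 0.706, 0.708, -0.0]
ft_force: [-0.0, 0.3, -1.0]
grip_width: 54.4
gripper_force: 25.0
```

```bash
python3 - <<'E'
from h import *
im,p=snap("wrist","w10");o=bot.get_obs();print(o["tcp_pos"],rot(o["tcp_rot"]).round(3).tolist(),o["grip_width"],p["position"])
np.save("w10p.npy",p,allow_pickle=True)
print(proj([[672,153,35]],p))
[print(z,*t) for z in (35,) for t in tins(im[:270],p,z,500)]
a=cv2.resize(im[40:190,230:430],None,fx=3.9,fy=3.9,interpolation=2)
cv2.imwrite("pics/w10b.png",a)
E
```

```text
[671.00007481  71.73751545 224.62312128] [[-0.003, 1.0, -0.0], [1.0, 0.003, 0.0], [0.0, -0.0, -1.0]] 54.07732888727937 [670.78734761 151.90143985 373.61235665]
[[322.51440208  99.95752485]]
35 [205. 232.] [541.3  11. ] [21.6 90.6] 84.7
35 [322. 228.] [671.9  14.7] [117.5  96.8] 0.1
35 [323. 100.] [672.8 152.7] [74.6 52.6] 5.6
```

View pics/w10b.png

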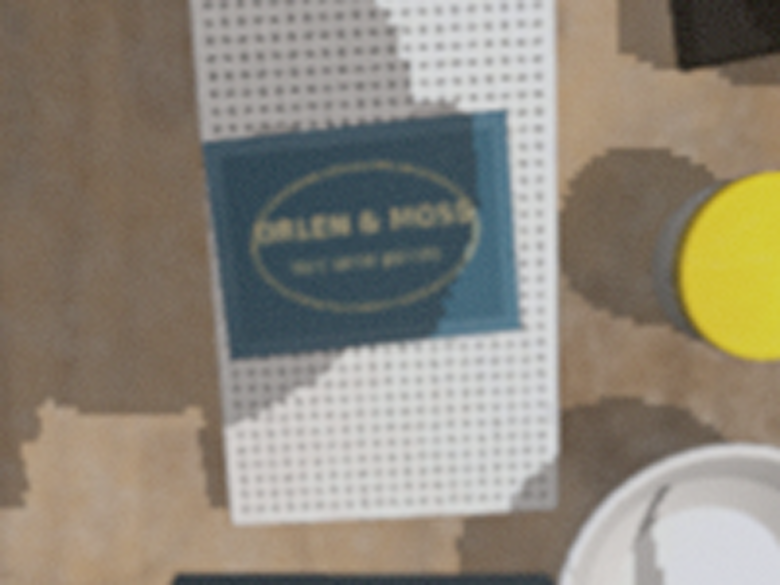

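The base lid's corners are at (207,142), (503,112), (522,327), (232,357): centre (672.8, 152.7), yaw 5.6°, size right. The held tin's near end is visible at v≈577; I'll use it for the grip offset.

```bash
python3 - <<'E'
from h import *
p=np.load("w10p.npy",allow_pickle=True).item();im=cv2.imread("pics/w10.png")
hsv=cv2.cvtColor(im,cv2.COLOR_BGR2HSV)
g=im[170:260,240:410].astype(int).sum(2)
for u in(290,320,350): print(u,[int(x) for x in im[176:236:2,u].astype(int).sum(1)])
for v in(187,188): print(v,onplane([(320,v)],p,201)[0].round(1))
print("ends",[onplane([(230+x/3.9,v)],p,201)[0].round(1).tolist() for x,v in((173,188),(555,188))])
E
```

```text
290 [457, 451, 459, 457, 473, 396, 186, 183, 191, 202, 249, 237, 247, 246, 217, 202, 206, 213, 205, 192, 214, 200, 205, 195, 188, 193, 197, 194, 192, 201]
320 [439, 449, 440, 433, 438, 385, 188, 183, 188, 199, 252, 239, 257, 253, 230, 206, 200, 211, 196, 307, 308, 194, 208, 206, 188, 187, 204, 196, 192, 188]
350 [319, 324, 318, 309, 310, 274, 181, 185, 184, 198, 246, 246, 260, 254, 230, 210, 211, 221, 210, 205, 206, 206, 205, 202, 206, 200, 211, 198, 220, 292]
187 [670.2 107.2 201. ]
188 [670.2 106.6 201. ]
ends [[645.4, 106.5, 201.0], [698.7, 106.7, 201.0]]
```

Call:
play_rows(
  rows=[
    {"dx": 0.02, "dy": 0.001, "dz": 0, "rx": 0, "ry": 0, "rz": 9, "grip": 0},
    {"dx": 0.04, "dy": 0.002, "dz": 0, "rx": 0, "ry": 0, "rz": 18, "grip": 0},
    {"dx": 0.06, "dy": 0.003, "dz": 0, "rx": 0, "ry": 0, "rz": 27, "grip": 0},
    {"dx": 0.08, "dy": 0.003, "dz": 0, "rx": 0, "ry": 0, "rz": 36, "grip": 0},
    {"dx": 0.081, "dy": 0.0035, "dz": 0, "rx": 0, "ry": 0, "rz": 45, "grip": 0},
  ],
)

```text
time: 39.45
tcp_pos: [674.3, 153.9, 224.9]
tcp_rot: [-0.0, 0.924, 0.382, 0.0]
ft_force: [0.2, 0.4, -2.0]
grip_width: 54.6
gripper_force: 25.0
```

Call:
play_rows(
  rows=[
    {"dx": 0, "dy": 0, "dz": 0.02, "rx": 0, "ry": 0, "rz": 10, "grip": 0},
    {"dx": 0, "dy": 0, "dz": 0.04, "rx": 0, "ry": 0, "rz": 20, "grip": 0},
    {"dx": 0, "dy": 0, "dz": 0.06, "rx": 0, "ry": 0, "rz": 30, "grip": 0},
    {"dx": 0, "dy": 0, "dz": 0.08, "rx": 0, "ry": 0, "rz": 39.6, "grip": 0},
    {"dx": 0, "dy": 0, "dz": 0.1, "rx": 0, "ry": 0, "rz": 39.6, "grip": 0},
  ],
)

```text
time: 40.08
tcp_pos: [674.5, 152.5, 124.2]
tcp_rot: [-0.0, 0.999, 0.049, 0.0]
ft_force: [0.1, 0.2, -1.5]
grip_width: 54.3
gripper_force: 25.0
```

Call:
play_rows(
  rows=[
    {"dx": 0, "dy": 0, "dz": 0.02, "rx": 0, "ry": 0, "rz": 0, "grip": 0},
    {"dx": 0, "dy": 0, "dz": 0.04, "rx": 0, "ry": 0, "rz": 0, "grip": 0},
    {"dx": 0, "dy": 0, "dz": 0.04, "rx": 0, "ry": 0, "rz": 0, "grip": 0},
    {"dx": 0, "dy": 0, "dz": 0.04, "rx": 0, "ry": 0, "rz": 0, "grip": 0},
  ],
)

```text
time: 40.58
tcp_pos: [675.1, 151.7, 85.4]
tcp_rot: [-0.0, 0.999, 0.048, 0.0]
ft_force: [1.4, 0.4, -1.9]
grip_width: 54.5
gripper_force: 25.0
```

```bash
python3 - <<'E'
from h import *
o=bot.get_obs();r=rot(o["tcp_rot"]);print(o["tcp_pos"],np.degrees(np.arctan2(r[1,0],r[0,0])),o["grip_width"],o["ft_force"])
E
```

```text
[675.14203529 151.7107904   85.4234186 ] 5.5105290013029045 54.49268119178333 [ 1.43011405  0.39654803 -1.85205106]
```

Call:
play_rows(
  rows=[
    {"dx": -0.0005, "dy": -0.001, "dz": 0.01, "rx": 0, "ry": 0, "rz": 0, "grip": 0},
    {"dx": -0.0005, "dy": -0.001, "dz": 0.02, "rx": 0, "ry": 0, "rz": 0, "grip": 0},
    {"dx": -0.0005, "dy": -0.001, "dz": 0.024, "rx": 0, "ry": 0, "rz": 0, "grip": 0},
    {"dx": -0.0005, "dy": -0.001, "dz": 0.024, "rx": 0, "ry": 0, "rz": 0, "grip": 0},
  ],
)

```text
time: 41.08
tcp_pos: [674.1, 152.5, 60.3]
tcp_rot: [0.0, 0.999, 0.048, -0.0]
ft_force: [0.9, 0.1, -1.7]
grip_width: 54.1
gripper_force: 25.0
```

Call:
play_rows(
  rows=[
    {"dx": 0, "dy": 0, "dz": 0.001, "rx": 0, "ry": 0, "rz": 0, "grip": 0},
    {"dx": 0, "dy": 0, "dz": 0.002, "rx": 0, "ry": 0, "rz": 0, "grip": 0},
    {"dx": 0, "dy": 0, "dz": 0.002, "rx": 0, "ry": 0, "rz": 0, "grip": 0},
  ],
)

```text
time: 41.45
tcp_pos: [674.3, 152.6, 58.9]
tcp_rot: [0.0, 0.999, 0.048, 0.0]
ft_force: [0.2, 0.2, -0.7]
grip_width: 54.5
gripper_force: 25.0
```

Call:
play_rows(
  rows=[
    {"dx": 0, "dy": 0, "dz": 0.001, "rx": 0, "ry": 0, "rz": 0, "grip": 0},
    {"dx": 0, "dy": 0, "dz": 0.001, "rx": 0, "ry": 0, "rz": 0, "grip": 0},
  ],
)

```text
time: 41.7
tcp_pos: [674.3, 152.7, 58.0]
tcp_rot: [-0.0, 0.999, 0.048, 0.0]
ft_force: [-0.2, -0.1, 0.6]
grip_width: 54.5
gripper_force: 25.0
```

Call:
play_rows(
  rows=[
    {"dx": 0, "dy": 0, "dz": 0.001, "rx": 0, "ry": 0, "rz": 0, "grip": 0},
    {"dx": 0, "dy": 0, "dz": 0.001, "rx": 0, "ry": 0, "rz": 0, "grip": 0.6},
    {"dx": 0, "dy": 0, "dz": 0.001, "rx": 0, "ry": 0, "rz": 0, "grip": 0.6},
    {"dx": 0, "dy": 0, "dz": -0.002, "rx": 0, "ry": 0, "rz": 0, "grip": 0.6},
  ],
)

```text
time: 42.2
tcp_pos: [674.1, 152.6, 59.5]
tcp_rot: [0.0, 0.999, 0.048, -0.0]
ft_force: [0.4, 0.3, -0.1]
grip_width: 74.0
gripper_force: 0.0
```

Call:
play_rows(
  rows=[
    {"dx": 0, "dy": 0, "dz": -0.03, "rx": 0, "ry": 0, "rz": 0, "grip": 0.6},
    {"dx": 0, "dy": 0, "dz": -0.08, "rx": 0, "ry": 0, "rz": 0, "grip": 0.6},
    {"dx": 0, "dy": 0, "dz": -0.13, "rx": 0, "ry": 0, "rz": 0, "grip": 0.6},
    {"dx": 0, "dy": 0, "dz": -0.165, "rx": 0, "ry": 0, "rz": 0, "grip": 0.6},
    {"dx": 0, "dy": 0, "dz": -0.165, "rx": 0, "ry": 0, "rz": 0, "grip": 0.6},
  ],
)

```text
time: 42.82
tcp_pos: [675.1, 152.8, 228.5]
tcp_rot: [-0.0, 0.999, 0.048, 0.002]
ft_force: [0.6, -0.0, 0.8]
grip_width: 74.0
gripper_force: 0.0
```

Call:
play_rows(
  rows=[
    {"dx": 0, "dy": 0.02, "dz": 0, "rx": 0, "ry": 0, "rz": -10, "grip": 0.6},
    {"dx": 0, "dy": 0.04, "dz": 0, "rx": 0, "ry": 0, "rz": -20, "grip": 0.6},
    {"dx": 0, "dy": 0.06, "dz": 0, "rx": 0, "ry": 0, "rz": -30, "grip": 0.6},
    {"dx": -0.008, "dy": 0.08, "dz": 0, "rx": 0, "ry": 0, "rz": -40, "grip": 0.6},
    {"dx": -0.008, "dy": 0.08, "dz": 0, "rx": 0, "ry": 0, "rz": -45, "grip": 0.6},
  ],
)

```text
time: 43.45
tcp_pos: [673.5, 70.9, 223.5]
tcp_rot: [-0.0, 0.904, 0.428, -0.001]
ft_force: [-0.1, -0.2, -0.2]
grip_width: 74.1
gripper_force: 0.0
```

Call:
play_rows(
  rows=[
    {"dx": 0, "dy": 0, "dz": 0, "rx": 0, "ry": 0, "rz": -10, "grip": 0.6},
    {"dx": 0, "dy": 0, "dz": 0, "rx": 0, "ry": 0, "rz": -20, "grip": 0.6},
    {"dx": 0, "dy": 0, "dz": 0, "rx": 0, "ry": 0, "rz": -30, "grip": 0.6},
    {"dx": 0, "dy": 0, "dz": 0, "rx": 0, "ry": 0, "rz": -39.5, "grip": 0.6},
    {"dx": 0, "dy": 0, "dz": 0, "rx": 0, "ry": 0, "rz": -39.5, "grip": 0.6},
  ],
)

```text
time: 44.08
tcp_pos: [673.7, 72.2, 223.6]
tcp_rot: [-0.0, 0.708, 0.707, -0.001]
ft_force: [1.0, 0.3, -0.5]
grip_width: 74.7
gripper_force: 0.0
```

```bash
python3 - <<'E'
from h import *
im,p=snap("wrist","w11");o=bot.get_obs();r=rot(o["tcp_rot"]);print(o["tcp_pos"],np.degrees(np.arctan2(r[1,0],r[0,0])),o["grip_width"],p["position"])
np.save("w11p.npy",p,allow_pickle=True)
[print(z,*t) for z in (57,) for t in tins(im[:200],p,z,500)]
u=proj([[672.7,152.7,57]],p)[0];x0,y0=int(u[0])-70,max(0,int(u[1])-55);print(x0,y0)
cv2.imwrite("pics/w11b.png",cv2.resize(im[y0:y0+110,x0:x0+140],None,fx=5,fy=5,interpolation=2))
E
```

```text
[673.73190087  72.21056324 223.85408514] 89.76490728908685 74.30004560076206 [673.9488395  152.40820052 372.7830982 ]
57 [323. 102.] [674.9 151.1] [74.5 52.9] 5.2
250 45
```

View pics/w11b.png

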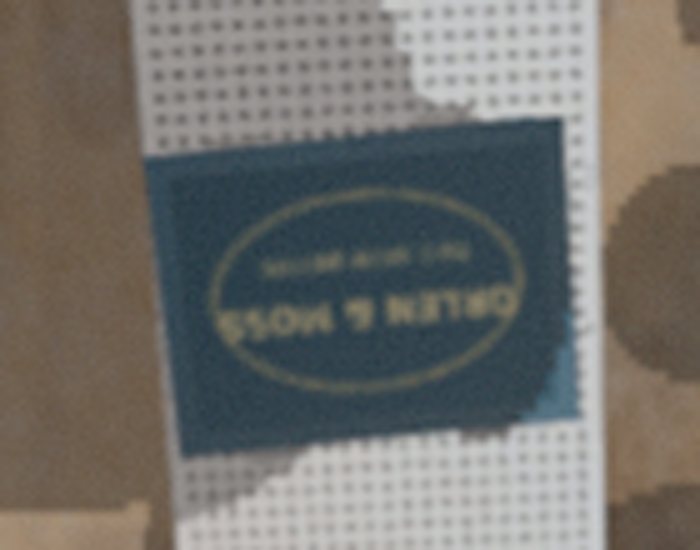

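The placed tin sits at (674.9, 151.1) against the base's (672.8, 152.7), about 2 mm off each way. I'll regrip and shift it by (−2, +1.6).

Call:
play_rows(
  rows=[
    {"dx": 0.02, "dy": 0, "dz": 0, "rx": 0, "ry": 0, "rz": 9, "grip": 0.6},
    {"dx": 0.04, "dy": 0, "dz": 0, "rx": 0, "ry": 0, "rz": 18, "grip": 0.6},
    {"dx": 0.06, "dy": 0, "dz": 0, "rx": 0, "ry": 0, "rz": 27, "grip": 0.6},
    {"dx": 0.08, "dy": 0, "dz": 0, "rx": 0, "ry": 0, "rz": 36, "grip": 0.6},
    {"dx": 0.08, "dy": 0, "dz": 0, "rx": 0, "ry": 0, "rz": 45, "grip": 0.6},
  ],
)

```text
time: 44.75
tcp_pos: [673.7, 153.5, 224.2]
tcp_rot: [-0.0, 0.926, 0.379, -0.0]
ft_force: [-0.1, 0.7, 0.2]
grip_width: 74.5
gripper_force: 0.0
```

Call:
play_rows(
  rows=[
    {"dx": 0, "dy": 0, "dz": 0.02, "rx": 0, "ry": 0, "rz": 10, "grip": 0.6},
    {"dx": 0, "dy": 0, "dz": 0.04, "rx": 0, "ry": 0, "rz": 20, "grip": 0.6},
    {"dx": 0, "dy": 0, "dz": 0.07, "rx": 0, "ry": 0, "rz": 30, "grip": 0.6},
    {"dx": 0, "dy": 0, "dz": 0.1, "rx": 0, "ry": 0, "rz": 39.3, "grip": 0.6},
    {"dx": 0, "dy": 0, "dz": 0.13, "rx": 0, "ry": 0, "rz": 39.3, "grip": 0.6},
  ],
)

```text
time: 45.38
tcp_pos: [673.7, 152.1, 93.4]
tcp_rot: [0.0, 0.999, 0.046, -0.0]
ft_force: [0.4, 0.6, 0.5]
grip_width: 74.4
gripper_force: 0.0
```

Call:
play_rows(
  rows=[
    {"dx": 0, "dy": 0, "dz": 0, "rx": 0, "ry": 0, "rz": 0, "grip": 0.6},
    {"dx": 0, "dy": 0, "dz": 0, "rx": 0, "ry": 0, "rz": 0, "grip": 0.6},
    {"dx": 0, "dy": 0, "dz": 0, "rx": 0, "ry": 0, "rz": 0, "grip": 0.6},
  ],
)

```text
time: 45.75
tcp_pos: [674.6, 152.3, 96.5]
tcp_rot: [-0.0, 0.999, 0.049, 0.001]
ft_force: [0.4, -0.7, -0.6]
grip_width: 73.9
gripper_force: 0.0
```

```bash
python3 - <<'E'
from h import *
o=bot.get_obs();r=rot(o["tcp_rot"]);print(o["tcp_pos"],np.degrees(np.arctan2(r[1,0],r[0,0])),o["grip_width"])
E
```

```text
[674.55079539 152.3218082   96.48902411] 5.640870291692462 73.92535692730068
```

Call:
play_rows(
  rows=[
    {"dx": 0, "dy": 0, "dz": 0.02, "rx": 0, "ry": 0, "rz": 0, "grip": 0.6},
    {"dx": 0, "dy": 0, "dz": 0.037, "rx": 0, "ry": 0, "rz": 0, "grip": 0.6},
    {"dx": 0, "dy": 0, "dz": 0.037, "rx": 0, "ry": 0, "rz": 0, "grip": 0.6},
    {"dx": 0, "dy": 0, "dz": 0.037, "rx": 0, "ry": 0, "rz": 0, "grip": 0.6},
  ],
)

```text
time: 46.25
tcp_pos: [674.0, 152.2, 57.8]
tcp_rot: [-0.0, 0.999, 0.05, -0.0]
ft_force: [-0.9, -0.8, 0.7]
grip_width: 74.5
gripper_force: 0.0
```

Call:
play_rows(
  newtons=20,
  rows=[
    {"dx": 0, "dy": 0, "dz": 0, "rx": 0, "ry": 0, "rz": 0, "grip": 0},
    {"dx": 0, "dy": 0, "dz": 0, "rx": 0, "ry": 0, "rz": 0, "grip": 0},
    {"dx": 0, "dy": 0, "dz": 0, "rx": 0, "ry": 0, "rz": 0, "grip": 0},
  ],
)

```text
time: 46.62
tcp_pos: [674.1, 152.3, 58.2]
tcp_rot: [-0.0, 0.999, 0.05, 0.0]
ft_force: [-0.5, 0.2, 0.5]
grip_width: 54.3
gripper_force: 20.0
```

Call:
play_rows(
  rows=[
    {"dx": 0, "dy": 0, "dz": -0.003, "rx": 0, "ry": 0, "rz": 0, "grip": 0},
    {"dx": 0, "dy": 0, "dz": -0.004, "rx": 0, "ry": 0, "rz": 0, "grip": 0},
    {"dx": 0, "dy": 0, "dz": -0.004, "rx": 0, "ry": 0, "rz": 0, "grip": 0},
  ],
)

```text
time: 47.0
tcp_pos: [673.9, 152.2, 61.9]
tcp_rot: [0.0, 0.999, 0.05, 0.0]
ft_force: [0.5, -0.4, -2.0]
grip_width: 54.0
gripper_force: 20.0
```

Call:
play_rows(
  rows=[
    {"dx": -0.0018, "dy": -0.0021, "dz": 0, "rx": 0, "ry": 0, "rz": 0, "grip": 0},
    {"dx": -0.0018, "dy": -0.0021, "dz": 0, "rx": 0, "ry": 0, "rz": 0, "grip": 0},
    {"dx": -0.0018, "dy": -0.0021, "dz": 0.003, "rx": 0, "ry": 0, "rz": 0, "grip": 0},
    {"dx": -0.0018, "dy": -0.0021, "dz": 0.0045, "rx": 0, "ry": 0, "rz": 0, "grip": 0},
    {"dx": -0.0018, "dy": -0.0021, "dz": 0.0045, "rx": 0, "ry": 0, "rz": 0, "grip": 0},
  ],
)

```text
time: 47.62
tcp_pos: [672.0, 154.1, 58.2]
tcp_rot: [-0.0, 0.999, 0.05, 0.0]
ft_force: [-4.9, -1.4, 8.9]
grip_width: 54.6
gripper_force: 20.0
```

Call:
play_rows(
  rows=[
    {"dx": 0, "dy": 0, "dz": 0, "rx": 0, "ry": 0, "rz": 0, "grip": 0.6},
    {"dx": 0, "dy": 0, "dz": 0, "rx": 0, "ry": 0, "rz": 0, "grip": 0.6},
    {"dx": 0, "dy": 0, "dz": -0.002, "rx": 0, "ry": 0, "rz": 0, "grip": 0.6},
  ],
)

```text
time: 48.0
tcp_pos: [671.8, 154.1, 59.0]
tcp_rot: [0.0, 0.999, 0.05, -0.0]
ft_force: [-0.3, -0.0, 0.1]
grip_width: 73.6
gripper_force: 0.0
```

Call:
play_rows(
  rows=[
    {"dx": 0, "dy": 0, "dz": -0.03, "rx": 0, "ry": 0, "rz": 0, "grip": 0.6},
    {"dx": 0, "dy": 0, "dz": -0.08, "rx": 0, "ry": 0, "rz": 0, "grip": 0.6},
    {"dx": 0, "dy": 0, "dz": -0.13, "rx": 0, "ry": 0, "rz": 0, "grip": 0.6},
    {"dx": 0, "dy": 0, "dz": -0.165, "rx": 0, "ry": 0, "rz": 0, "grip": 0.6},
    {"dx": 0, "dy": 0, "dz": -0.165, "rx": 0, "ry": 0, "rz": 0, "grip": 0.6},
  ],
)

```text
time: 48.62
tcp_pos: [672.8, 154.3, 227.9]
tcp_rot: [-0.0, 0.999, 0.05, 0.002]
ft_force: [0.2, 0.3, 0.0]
grip_width: 74.8
gripper_force: 0.0
```

Call:
play_rows(
  rows=[
    {"dx": 0, "dy": 0.02, "dz": 0, "rx": 0, "ry": 0, "rz": -10, "grip": 0.6},
    {"dx": 0, "dy": 0.04, "dz": 0, "rx": 0, "ry": 0, "rz": -20, "grip": 0.6},
    {"dx": 0, "dy": 0.06, "dz": 0, "rx": 0, "ry": 0, "rz": -30, "grip": 0.6},
    {"dx": -0.008, "dy": 0.08, "dz": 0, "rx": 0, "ry": 0, "rz": -40, "grip": 0.6},
    {"dx": -0.008, "dy": 0.08, "dz": 0, "rx": 0, "ry": 0, "rz": -45, "grip": 0.6},
  ],
)

```text
time: 49.25
tcp_pos: [671.5, 72.4, 222.9]
tcp_rot: [-0.0, 0.903, 0.429, -0.001]
ft_force: [-0.0, 0.6, -0.0]
grip_width: 74.6
gripper_force: 0.0
```

Call:
play_rows(
  rows=[
    {"dx": 0, "dy": 0, "dz": 0, "rx": 0, "ry": 0, "rz": -10, "grip": 0.6},
    {"dx": 0, "dy": 0, "dz": 0, "rx": 0, "ry": 0, "rz": -20, "grip": 0.6},
    {"dx": 0, "dy": 0, "dz": 0, "rx": 0, "ry": 0, "rz": -30, "grip": 0.6},
    {"dx": 0, "dy": 0, "dz": 0, "rx": 0, "ry": 0, "rz": -39.5, "grip": 0.6},
    {"dx": 0, "dy": 0, "dz": 0, "rx": 0, "ry": 0, "rz": -39.5, "grip": 0.6},
  ],
)

```text
time: 49.88
tcp_pos: [671.7, 73.7, 223.1]
tcp_rot: [-0.0, 0.706, 0.708, -0.001]
ft_force: [-1.2, -0.2, -0.4]
grip_width: 74.2
gripper_force: 0.0
```

```bash
python3 - <<'E'
from h import *
im,p=snap("wrist","w12");o=bot.get_obs();r=rot(o["tcp_rot"]);print(o["tcp_pos"],np.degrees(np.arctan2(r[1,0],r[0,0])),o["grip_width"])
[print(z,*t) for z in (57,) for t in tins(im[:200],p,z,500)]
E
```

```text
[671.71563987  73.72327809 223.32551211] 89.96802843684695 74.5412328619176
57 [323. 102.] [672.7 152.6] [74.6 52.7] 5.0
```

Now aligned within 0.1 mm of the base. Look at the last tin.

Call:
play_rows(
  rows=[
    {"dx": 0.04, "dy": -0.034, "dz": 0, "rx": 0, "ry": 0, "rz": 0, "grip": 0.6},
    {"dx": 0.08, "dy": -0.068, "dz": 0, "rx": 0, "ry": 0, "rz": 0, "grip": 0.6},
    {"dx": 0.12, "dy": -0.102, "dz": 0, "rx": 0, "ry": 0, "rz": 0, "grip": 0.6},
    {"dx": 0.154, "dy": -0.134, "dz": 0, "rx": 0, "ry": 0, "rz": 0, "grip": 0.6},
    {"dx": 0.154, "dy": -0.134, "dz": 0, "rx": 0, "ry": 0, "rz": 0, "grip": 0.6},
  ],
)

```text
time: 50.55
tcp_pos: [535.8, 229.1, 224.4]
tcp_rot: [-0.0, 0.706, 0.708, 0.0]
ft_force: [0.1, -0.7, -0.4]
grip_width: 74.5
gripper_force: 0.0
```

Call:
play_rows(
  rows=[
    {"dx": 0, "dy": 0, "dz": 0, "rx": 0, "ry": 0, "rz": 0, "grip": 0.6},
    {"dx": 0, "dy": 0, "dz": 0, "rx": 0, "ry": 0, "rz": 0, "grip": 0.6},
  ],
)

```text
time: 50.8
tcp_pos: [538.0, 226.6, 224.0]
tcp_rot: [-0.0, 0.707, 0.707, -0.0]
ft_force: [0.7, 0.3, -0.8]
grip_width: 74.3
gripper_force: 0.0
```

```bash
python3 - <<'E'
from h import *
im,p=snap("wrist","w13");o=bot.get_obs();r=rot(o["tcp_rot"]);print(o["tcp_pos"],np.degrees(np.arctan2(r[1,0],r[0,0])),o["grip_width"])
[print(z,*t) for z in (22,) for t in tins(im[:260],p,z,500)]
E
```

```text
[538.01771597 226.54222508 224.0131333 ] 90.06287502603377 74.44507587799964
22 [444. 237.] [681.  155.2] [55.5 91.5] 0.0
22 [320.  98.] [536.3 308.5] [52.8 75.4] 96.7
```

Call:
play_rows(
  rows=[
    {"dx": 0.05, "dy": -0.002, "dz": 0, "rx": 0, "ry": 0, "rz": -6.6, "grip": 0.6},
    {"dx": 0.0835, "dy": -0.002, "dz": 0.03, "rx": 0, "ry": 0, "rz": -6.6, "grip": 0.6},
    {"dx": 0.0835, "dy": -0.002, "dz": 0.09, "rx": 0, "ry": 0, "rz": -6.6, "grip": 0.6},
    {"dx": 0.0835, "dy": -0.002, "dz": 0.14, "rx": 0, "ry": 0, "rz": -6.6, "grip": 0.6},
    {"dx": 0.0835, "dy": -0.002, "dz": 0.14, "rx": 0, "ry": 0, "rz": -6.6, "grip": 0.6},
  ],
)

```text
time: 51.48
tcp_pos: [533.9, 309.4, 80.6]
tcp_rot: [-0.001, 0.665, 0.747, -0.003]
ft_force: [0.4, -0.5, 1.1]
grip_width: 74.5
gripper_force: 0.0
```

Call:
play_rows(
  rows=[
    {"dx": 0, "dy": 0, "dz": 0.03, "rx": 0, "ry": 0, "rz": 0, "grip": 0.6},
    {"dx": 0, "dy": 0, "dz": 0.06, "rx": 0, "ry": 0, "rz": 0, "grip": 0.6},
    {"dx": 0, "dy": 0, "dz": 0.06, "rx": 0, "ry": 0, "rz": 0, "grip": 0.6},
    {"dx": 0, "dy": 0, "dz": 0.06, "rx": 0, "ry": 0, "rz": 0, "grip": 0.6},
  ],
)

```text
time: 51.98
tcp_pos: [536.4, 311.1, 27.0]
tcp_rot: [0.0, 0.664, 0.747, 0.001]
ft_force: [-0.4, -0.8, 0.6]
grip_width: 74.5
gripper_force: 0.0
```

Call:
play_rows(
  newtons=25,
  rows=[
    {"dx": 0, "dy": 0, "dz": 0, "rx": 0, "ry": 0, "rz": 0, "grip": 0},
    {"dx": 0, "dy": 0, "dz": 0, "rx": 0, "ry": 0, "rz": 0, "grip": 0},
    {"dx": 0, "dy": 0, "dz": 0, "rx": 0, "ry": 0, "rz": 0, "grip": 0},
  ],
)

```text
time: 52.35
tcp_pos: [535.4, 310.9, 25.2]
tcp_rot: [0.0, 0.664, 0.748, 0.0]
ft_force: [-1.5, -1.5, 6.3]
grip_width: 54.4
gripper_force: 25.0
```

Call:
play_rows(
  rows=[
    {"dx": 0, "dy": 0, "dz": -0.03, "rx": 0, "ry": 0, "rz": 0, "grip": 0},
    {"dx": 0, "dy": 0, "dz": -0.08, "rx": 0, "ry": 0, "rz": 0, "grip": 0},
    {"dx": 0, "dy": 0, "dz": -0.13, "rx": 0, "ry": 0, "rz": 0, "grip": 0},
    {"dx": 0, "dy": 0, "dz": -0.18, "rx": 0, "ry": 0, "rz": 0, "grip": 0},
    {"dx": 0, "dy": 0, "dz": -0.18, "rx": 0, "ry": 0, "rz": 0, "grip": 0},
  ],
)

```text
time: 52.98
tcp_pos: [536.2, 311.4, 208.9]
tcp_rot: [0.001, 0.664, 0.748, 0.003]
ft_force: [0.2, 0.3, -1.7]
grip_width: 54.2
gripper_force: 25.0
```

Call:
play_rows(
  rows=[
    {"dx": -0.035, "dy": 0.024, "dz": 0, "rx": 0, "ry": 0, "rz": 9, "grip": 0},
    {"dx": -0.07, "dy": 0.048, "dz": 0, "rx": 0, "ry": 0, "rz": 18, "grip": 0},
    {"dx": -0.105, "dy": 0.072, "dz": 0, "rx": 0, "ry": 0, "rz": 27, "grip": 0},
    {"dx": -0.14, "dy": 0.096, "dz": 0, "rx": 0, "ry": 0, "rz": 36, "grip": 0},
    {"dx": -0.1725, "dy": 0.118, "dz": 0, "rx": 0, "ry": 0, "rz": 46, "grip": 0},
  ],
)

```text
time: 53.6
tcp_pos: [673.1, 152.1, 202.5]
tcp_rot: [-0.0, 0.905, 0.426, -0.001]
ft_force: [0.4, 0.6, -1.2]
grip_width: 54.2
gripper_force: 25.0
```

Call:
play_rows(
  rows=[
    {"dx": 0, "dy": 0, "dz": 0.01, "rx": 0, "ry": 0, "rz": 10, "grip": 0},
    {"dx": 0, "dy": 0, "dz": 0.03, "rx": 0, "ry": 0, "rz": 20, "grip": 0},
    {"dx": 0, "dy": 0, "dz": 0.05, "rx": 0, "ry": 0, "rz": 30, "grip": 0},
    {"dx": 0, "dy": 0, "dz": 0.07, "rx": 0, "ry": 0, "rz": 40, "grip": 0},
    {"dx": 0, "dy": 0, "dz": 0.09, "rx": 0, "ry": 0, "rz": 45.4, "grip": 0},
  ],
)

```text
time: 54.22
tcp_pos: [672.0, 153.3, 111.9]
tcp_rot: [0.0, 0.999, 0.045, -0.001]
ft_force: [-0.1, -0.1, -1.8]
grip_width: 54.4
gripper_force: 25.0
```

Call:
play_rows(
  rows=[
    {"dx": 0, "dy": 0, "dz": 0.01, "rx": 0, "ry": 0, "rz": 0, "grip": 0},
    {"dx": 0, "dy": 0, "dz": 0.01, "rx": 0, "ry": 0, "rz": 0, "grip": 0},
    {"dx": 0, "dy": 0, "dz": 0.01, "rx": 0, "ry": 0, "rz": 0, "grip": 0},
    {"dx": 0, "dy": 0, "dz": 0.01, "rx": 0, "ry": 0, "rz": 0, "grip": 0},
  ],
)

```text
time: 54.72
tcp_pos: [673.0, 153.5, 105.2]
tcp_rot: [-0.0, 0.999, 0.047, 0.001]
ft_force: [-0.1, -0.3, -2.1]
grip_width: 54.5
gripper_force: 25.0
```

```bash
python3 - <<'E'
from h import *
o=bot.get_obs();r=rot(o["tcp_rot"]);print(o["tcp_pos"],np.degrees(np.arctan2(r[1,0],r[0,0])),o["grip_width"],o["ft_force"])
E
```

```text
[673.01067514 153.50052949 105.16198729] 5.417087053364874 54.526169940988 [-0.14013845 -0.26919532 -2.10836616]
```

Call:
play_rows(
  rows=[
    {"dx": 0.0005, "dy": -0.0006, "dz": 0.01, "rx": 0, "ry": 0, "rz": 0, "grip": 0},
    {"dx": 0.0005, "dy": -0.0006, "dz": 0.018, "rx": 0, "ry": 0, "rz": 0, "grip": 0},
    {"dx": 0.0005, "dy": -0.0006, "dz": 0.02, "rx": 0, "ry": 0, "rz": 0, "grip": 0},
    {"dx": 0.0005, "dy": -0.0006, "dz": 0.02, "rx": 0, "ry": 0, "rz": 0, "grip": 0},
  ],
)

```text
time: 55.22
tcp_pos: [673.1, 154.1, 84.0]
tcp_rot: [0.0, 0.999, 0.047, -0.0]
ft_force: [-0.8, 0.4, -1.9]
grip_width: 54.4
gripper_force: 25.0
```

Call:
play_rows(
  rows=[
    {"dx": 0, "dy": 0, "dz": 0.001, "rx": 0, "ry": 0, "rz": 0, "grip": 0},
    {"dx": 0, "dy": 0, "dz": 0.002, "rx": 0, "ry": 0, "rz": 0, "grip": 0},
    {"dx": 0, "dy": 0, "dz": 0.002, "rx": 0, "ry": 0, "rz": 0, "grip": 0},
  ],
)

```text
time: 55.6
tcp_pos: [673.3, 154.1, 82.7]
tcp_rot: [-0.0, 0.999, 0.047, 0.0]
ft_force: [-0.4, -0.0, 1.8]
grip_width: 53.9
gripper_force: 25.0
```

Call:
play_rows(
  rows=[
    {"dx": 0, "dy": 0, "dz": 0.001, "rx": 0, "ry": 0, "rz": 0, "grip": 0},
    {"dx": 0, "dy": 0, "dz": 0.001, "rx": 0, "ry": 0, "rz": 0, "grip": 0},
  ],
)

```text
time: 55.85
tcp_pos: [673.4, 154.1, 82.6]
tcp_rot: [-0.0, 0.999, 0.047, 0.0]
ft_force: [-4.9, -1.6, 9.4]
grip_width: 54.7
gripper_force: 25.0
```

Contact. Release, rise, and check from above.

Call:
play_rows(
  rows=[
    {"dx": 0, "dy": 0, "dz": -0.0005, "rx": 0, "ry": 0, "rz": 0, "grip": 0.6},
    {"dx": 0, "dy": 0, "dz": -0.0005, "rx": 0, "ry": 0, "rz": 0, "grip": 0.6},
    {"dx": 0, "dy": 0, "dz": -0.002, "rx": 0, "ry": 0, "rz": 0, "grip": 0.6},
  ],
)

```text
time: 56.22
tcp_pos: [673.0, 154.1, 83.1]
tcp_rot: [0.0, 0.999, 0.047, -0.0]
ft_force: [-0.7, -0.3, 0.7]
grip_width: 73.7
gripper_force: 0.0
```

Call:
play_rows(
  rows=[
    {"dx": 0, "dy": 0, "dz": -0.03, "rx": 0, "ry": 0, "rz": 0, "grip": 0.6},
    {"dx": 0, "dy": 0, "dz": -0.08, "rx": 0, "ry": 0, "rz": 0, "grip": 0.6},
    {"dx": 0, "dy": 0, "dz": -0.13, "rx": 0, "ry": 0, "rz": 0, "grip": 0.6},
    {"dx": 0, "dy": 0, "dz": -0.14, "rx": 0, "ry": 0, "rz": 0, "grip": 0.6},
  ],
)

```text
time: 56.72
tcp_pos: [674.0, 154.3, 227.6]
tcp_rot: [-0.0, 0.999, 0.047, 0.003]
ft_force: [-0.6, 0.4, -0.9]
grip_width: 74.4
gripper_force: 0.0
```

Call:
play_rows(
  rows=[
    {"dx": 0, "dy": 0.02, "dz": 0, "rx": 0, "ry": 0, "rz": -10, "grip": 0.6},
    {"dx": 0, "dy": 0.04, "dz": 0, "rx": 0, "ry": 0, "rz": -20, "grip": 0.6},
    {"dx": 0, "dy": 0.06, "dz": 0, "rx": 0, "ry": 0, "rz": -30, "grip": 0.6},
    {"dx": -0.008, "dy": 0.08, "dz": 0, "rx": 0, "ry": 0, "rz": -40, "grip": 0.6},
    {"dx": -0.008, "dy": 0.08, "dz": 0, "rx": 0, "ry": 0, "rz": -45, "grip": 0.6},
  ],
)

```text
time: 57.35
tcp_pos: [672.3, 72.4, 222.2]
tcp_rot: [-0.0, 0.904, 0.427, -0.001]
ft_force: [0.3, 0.5, 0.2]
grip_width: 74.1
gripper_force: 0.0
```

Call:
play_rows(
  rows=[
    {"dx": 0, "dy": 0, "dz": 0, "rx": 0, "ry": 0, "rz": -10, "grip": 0.6},
    {"dx": 0, "dy": 0, "dz": 0, "rx": 0, "ry": 0, "rz": -20, "grip": 0.6},
    {"dx": 0, "dy": 0, "dz": 0, "rx": 0, "ry": 0, "rz": -30, "grip": 0.6},
    {"dx": 0, "dy": 0, "dz": 0, "rx": 0, "ry": 0, "rz": -39.5, "grip": 0.6},
    {"dx": 0, "dy": 0, "dz": 0, "rx": 0, "ry": 0, "rz": -39.5, "grip": 0.6},
  ],
)

```text
time: 57.98
tcp_pos: [672.5, 73.7, 222.3]
tcp_rot: [-0.0, 0.708, 0.706, -0.0]
ft_force: [-0.0, 0.7, -0.5]
grip_width: 74.3
gripper_force: 0.0
```

```bash
python3 - <<'E'
from h import *
im,p=snap("wrist","w14");o=bot.get_obs();r=rot(o["tcp_rot"]);print(o["tcp_pos"],np.degrees(np.arctan2(r[1,0],r[0,0])),o["grip_width"])
[print(z,*t) for z in (79,) for t in tins(im[:200],p,z,500)]
E
```

```text
[672.53103515  73.69114387 222.45565739] 89.66715395161839 74.36716329290664
79 [320. 102.] [671.7 152.3] [74.7 52.7] 4.6
```

The column is in line within about 1 mm. I've gone past the picture-viewing limit, so the chute and bench get checked numerically only, from above the lane.

Call:
play_rows(
  rows=[
    {"dx": -0.06, "dy": -0.004, "dz": -0.005, "rx": 0, "ry": 0, "rz": 0, "grip": 0.6},
    {"dx": -0.12, "dy": -0.008, "dz": -0.01, "rx": 0, "ry": 0, "rz": 0, "grip": 0.6},
    {"dx": -0.18, "dy": -0.012, "dz": -0.015, "rx": 0, "ry": 0, "rz": 0, "grip": 0.6},
    {"dx": -0.24, "dy": -0.016, "dz": -0.02, "rx": 0, "ry": 0, "rz": 0, "grip": 0.6},
    {"dx": -0.295, "dy": -0.018, "dz": -0.025, "rx": 0, "ry": 0, "rz": 0, "grip": 0.6},
  ],
)

```text
time: 58.65
tcp_pos: [653.5, -223.3, 248.2]
tcp_rot: [-0.0, 0.71, 0.705, -0.0]
ft_force: [1.1, -0.0, 0.2]
grip_width: 74.7
gripper_force: 0.0
```

Call:
play_rows(
  rows=[
    {"dx": 0, "dy": 0, "dz": 0, "rx": 0, "ry": 0, "rz": 0, "grip": 0.6},
    {"dx": 0, "dy": 0, "dz": 0, "rx": 0, "ry": 0, "rz": 0, "grip": 0.6},
    {"dx": 0, "dy": 0, "dz": 0, "rx": 0, "ry": 0, "rz": 0, "grip": 0.6},
  ],
)

```text
time: 59.02
tcp_pos: [654.2, -220.1, 248.1]
tcp_rot: [-0.0, 0.708, 0.706, 0.0]
ft_force: [0.1, -0.4, -0.0]
grip_width: 74.2
gripper_force: 0.0
```

```bash
python3 - <<'E'
from h import *
im,p=snap("wrist","w15");o=bot.get_obs();print(o["tcp_pos"],p["position"].round())
def ln(x,y,z):
    a=69.2+x*.9613+z*.2756;return [654.3+.016*a+y,-141.5-a+.016*y,22.65-x*.2756+z*.9613]
print("expected lid edges on centre line (lane x 0,-55,-55,-110):",proj([ln(-.5,0,22),ln(-55.5,0,22),ln(-110.5,0,22)],p).round().tolist())
print("post home/out:",proj([ln(4,-107,56),ln(4,-172,56)],p).round().tolist())
m=cv2.inRange(cv2.cvtColor(im,cv2.COLOR_BGR2HSV),(85,60,20),(112,255,255))
m=cv2.morphologyEx(m,cv2.MORPH_CLOSE,np.ones((3,3)))
for c in cv2.findContours(m[:250],cv2.RETR_EXTERNAL,cv2.CHAIN_APPROX_NONE)[0]:
    if cv2.contourArea(c)>300: print("blue",cv2.boundingRect(c),cv2.minAreaRect(c))
d=cv2.inRange(im,(0,0,0),(45,45,45))[:250]
for c in cv2.findContours(d,cv2.RETR_EXTERNAL,cv2.CHAIN_APPROX_NONE)[0]:
    if 40<cv2.contourArea(c)<3000: print("black",cv2.boundingRect(c))
u=int(proj([ln(-55,0,22)],p)[0][0]);print("profile",u,[int(x) for x in im[20:230:3,u,2]])
t,pt=snap("top","t15");s,ps=snap("scene","s15")
for q in tins(t,pt,22,60):
    if 100<q[0][1]<225 and 160<q[0][0]<400: print("top",*q)
E
```

```text
[ 654.23918077 -220.04297535  248.21384111] [ 654. -140.  397.]
expected lid edges on centre line (lane x 0,-55,-55,-110): [[322.0, 174.0], [322.0, 125.0], [320.0, 68.0]]
post home/out: [[218.0, 195.0], [155.0, 196.0]]
blue (279, 67, 82, 107) ((319.5, 120.0), (106.0, 81.0), 90.0)
blue (189, 0, 24, 74) ((200.5, 36.5), (73.0, 23.0), 90.0)
black (15, 200, 87, 50)
black (214, 166, 18, 26)
profile 321 [171, 169, 169, 169, 166, 168, 167, 166, 167, 165, 167, 166, 163, 165, 164, 166, 53, 83, 80, 66, 118, 68, 66, 61, 112, 91, 59, 111, 109, 64, 64, 62, 106, 63, 68, 79, 84, 79, 63, 118, 60, 57, 97, 68, 97, 164, 86, 63, 64, 98, 65, 89, 172, 168, 172, 172, 173, 170, 173, 171, 166, 168, 171, 173, 173, 170, 171, 174, 173, 173]
top [248. 160.] [681.3 160.4] [57.5 87.8] 7.1
top [330. 202.] [ 561.3 -136.6] [904.3 341.1] 161.0
```

The lane tins fill exactly the predicted span (rows 67–174), the post is home, and no tin is left on the bench. Handing in.

```bash
python3 -c "
from bench import bot
print(bot.sign_off())"
```

```text
the job is handed in; nothing more can be done
None
```

The job is handed in at about 59 s: stop bar pushed fully home, two tins seated in the lane, and the other two stacked on the base tin within about 1 mm by my last measurements; I viewed 16 pictures, 2 over the limit of 14.

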